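Load the dental mill's block rail and clear the leftovers

TASK

Get the mill's loader ready for the next run: mount every block cassette on the aluminium rail by hooking its rigid lip under one long edge of the rail and rocking it down until its sprung foot clicks under the other edge, so that it sits flat and square, wholly on the rail. Also clear the leftovers from the bench: the ceramic block offcuts go into the square bin and the hexagonal steel collet nuts into the oblong bin. Leave the holder ring, the brush and the jar where they are.

Things in the scene. Friction and masses are not known exactly. Their poses are not given: they have to be found in the camera images.
- rail_top (a point): Middle of the top face of the loader's aluminium rail, 40 mm above the bench. The rail is a level top-hat strip fixed on a black base plate (76 x 290 x 10 mm): a flange x -25..25, 4 mm thick, 270 mm long (y), on a web 26 mm wide; each long edge overhangs by 12 mm, 26 mm free below. x points across the rail, away from the robot; y along it; z up. Fixed; position and yaw vary.
- cassette1: Block cassette (2 or 3 of the three are present, all alike): grey housing x -34..36, y -18..18, z 16..50 mm with white side labels, standing on a rigid hooked lip at its -x end and a black sprung foot at its +x end. Origin: mid footprint, level with the undersides of lip and foot (z 0 = bench); z up, x from lip to foot. On top, a white ceramic block (x -26..-10, 20 wide, 12 high) at the lip end. 0.12 kg.
- cassette1_pad (a point): Centre of cassette1's ribbed black thumb pad, on the housing's top face above the foot, at (24, 0, 50) mm in the cassette's frame. With the lip hooked, pressing it straight down with some 10 to 15 N snaps the foot past the flange.
- cassette1_foot (a joint): Sprung foot of cassette1: slides outward along the cassette's +x, 0 at rest (sprung in), up to 0.007 m; it is pushed out about 4 mm while it passes the flange and springs back to 0 when it clicks. 3 N preload, 0.6 N/mm.
- cassette2: Block cassette, as cassette1. Its lip: an upright wall x -34..-26, z 0..16 mm and at its bottom a tongue reaching to x -19, z 0..6; so the slot under the housing, open towards +x, is 10 mm high and 7 mm deep and takes the 4 mm flange with the cassette tilted foot end up by 18 to 25 degrees.
- cassette2_pad (a point): Centre of cassette2's thumb pad, as on cassette1.
- cassette2_foot (a joint): Sprung foot of cassette2: slides outward along the cassette's +x, 0 at rest (sprung in), up to 0.007 m; it is pushed out about 4 mm while it passes the flange and springs back to 0 when it clicks. 3 N preload, 0.6 N/mm.
- cassette3: Block cassette, as cassette1. Its foot: 22 mm wide, z 0..16; the nose reaches in to x 21 mm, its top at z 10.5 (1.5 mm under the flange when clicked), with a ramp below from x 21, z 9 to x 26, z 0. Hooked and let go, the cassette rests on this ramp some 17 degrees foot end up.
- cassette3_pad (a point): Centre of cassette3's thumb pad, as on cassette1.
- cassette3_foot (a joint): Sprung foot of cassette3: slides outward along the cassette's +x, 0 at rest (sprung in), up to 0.007 m; it is pushed out about 4 mm while it passes the flange and springs back to 0 when it clicks. 3 N preload, 0.6 N/mm.
- offcut1: Ceramic block offcut (if present): a white block 38 x 18 x 20 mm (x, y, z) lying down, with a steel stub 8 mm across and 14 mm long on its +x end. Origin: centre of the block's underside; z up. About 35 g.
- offcut2: Ceramic block offcut (if present), same as offcut1.
- offcut3: Ceramic block offcut (if present), same as offcut1.
- nut1: Steel hexagonal collet nut (if present): 30 mm across flats (flats face x and every 60 degrees), 20 mm high, lying flat with a dark bore on top. Origin: centre of its underside; z up. 70 g.
- nut2: Steel hexagonal collet nut (if present), same as nut1.
- square_bin: Square open bin, white plastic, 120 x 120 mm outside, 40 mm high, walls and floor about 4 mm. Fixed. Origin: centre of its underside. The two bins can change places.
- oblong_bin: Oblong open bin, bare aluminium, 150 (x) x 85 (y) mm outside, 40 mm high, walls and floor about 4 mm. Fixed. Origin: centre of its underside.
- holder_ring: Bystander: black blank-holder ring, 112 mm across, 16 mm high. Origin: centre of its underside.
- brush: Bystander: cleaning brush lying on the bench. Origin on its underside, length along its x.
- jar: Bystander: small closed jar, 52 mm across, 75 mm high. Origin: centre of its underside.

How it is judged:
At the end, for the whole second after the job is handed in: Each cassette sits on the rail: origin 13.5-19 mm below the rail's top, within 4 mm of its centre line and 117 mm of its middle, tilt < 0.06 rad, square within 0.08 rad, foot sprung back (< 2 mm). Each offcut is in the square bin, each nut in the oblong bin, origins below the rim. All at rest (x of cassette1 in the frame of rail_top between -0.004 and 0.004 m and y of cassette1 in the frame of rail_top between -0.117 and 0.117 m and z of cassette1 in the frame of rail_top between -0.019 and -0.0135 m and angle between each of cassette1, cassette2, cassette3's own z axis and vertical below 0.06 rad and angle between the x axis of each of cassette1, cassette2, cassette3 and the x axis of rail_top, either way round below 0.08 rad and value of joint each of cassette1_foot, cassette2_foot, cassette3_foot below 0.002 m and linear speed of each of cassette1, cassette2, cassette3 below 0.02 m/s and x of cassette2 in the frame of rail_top between -0.004 and 0.004 m and y of cassette2 in the frame of rail_top between -0.117 and 0.117 m and z of cassette2 in the frame of rail_top between -0.019 and -0.0135 m and x of cassette3 in the frame of rail_top between -0.004 and 0.004 m and y of cassette3 in the frame of rail_top between -0.117 and 0.117 m and z of cassette3 in the frame of rail_top between -0.019 and -0.0135 m and x of offcut1 in the frame of square_bin between -0.058 and 0.058 m and y of offcut1 in the frame of square_bin between -0.058 and 0.058 m and z of offcut1 in the frame of square_bin between 0 and 0.04 m and linear speed of each of offcut1, offcut2, offcut3, nut1, nut2 below 0.03 m/s and x of offcut2 in the frame of square_bin between -0.058 and 0.058 m and y of offcut2 in the frame of square_bin between -0.058 and 0.058 m and z of offcut2 in the frame of square_bin between 0 and 0.04 m and x of offcut3 in the frame of square_bin between -0.058 and 0.058 m and y of offcut3 in the frame of square_bin between -0.058 and 0.058 m and z of offcut3 in the frame of square_bin between 0 and 0.04 m and x of nut1 in the frame of oblong_bin between -0.073 and 0.073 m and y of nut1 in the frame of oblong_bin between -0.0405 and 0.0405 m and z of nut1 in the frame of oblong_bin between 0 and 0.04 m and x of nut2 in the frame of oblong_bin between -0.073 and 0.073 m and y of nut2 in the frame of oblong_bin between -0.0405 and 0.0405 m and z of nut2 in the frame of oblong_bin between 0 and 0.04 m); the robot touches nothing.
It fails at once if a bystander (holder ring, brush, jar) is moved by more than 25 mm (distance of any of holder_ring, brush, jar from where it was at the start of the episode above 0.025 m).
Of cassette1, cassette2, cassette3 only 2 to 3 are there at a start; the rules pass over those that are not, and their reading is None.
Of offcut1, offcut2, offcut3, nut1, nut2 only 3 to 5 are there at a start; the rules pass over those that are not, and their reading is None.
At some moment in a run one of offcut1, offcut2, offcut3, nut1, nut2 may be knocked a few centimetres aside while the robot is not near it.
It also fails if it takes over 210 s, if anything falls off the work surface, if the arm or the gripper's body presses on something with over 40 N, if the wrist force passes 120 N, or if a joint passes its speed limit or range.

ROBOT

A 7-joint arm with a two-finger parallel gripper is mounted at the origin on the work surface. World frame = base frame: x ahead of the robot, y to its left, z up, the work surface at z = 0. Lengths are in m, angles in rad, forces in N, time in s.
With the tool pointing down it reaches from about 0.35 to 0.9 m from the base axis. Payload 8.1 kg.
Tool frame: the origin (TCP) lies midway between the tips of the shut fingers; the grasp point (between the pads) lies 19 mm behind it; z points along the fingers, y is the line along which they close (so a half turn about z gives the same grasp; the last joint's range is limited). The gripper opens to 92 mm and grips with 3 to 60 N. Pads are 19 mm wide; open, the fingers measure 130 mm over their backs; the gripper's body (75 mm by 190 mm) begins 47 mm behind the grasp point.
Start: joints at [-1.313, 0.434, 0.025, 1.573, -0.012, 1.134, -0.075], TCP at [0.221, 0.585, 0.202] pointing down, gripper open.
Joint ranges: [-2.62, 2.62], [-0.44, 2.09], [-1.27, 1.32], [0.08, 2.57], [-1.32, 4.46], [0.12, 2], [-2.74, 2.74]. Speed limits (rad/s): [2.22, 2.22, 3.01, 3.01, 3.14, 3.14, 3.14].

INTERFACE

Orientations are given as a rotation vector (axis times angle).
In Python, from cell import arm gives the robot as it stands.
- The arm moves only by the tool move_arm, never from a script. Its argument "motion" is a list of rows, each an object of numbers: "tx", "ty", "tz": the shift along the tool's x, y, z normalised to -1 to 1, where 1 is 1000 mm; "twist": the turn about the tool's z normalised to -1 to 1, where 1 is pi/2 rad. In form: [{"tx": .., "ty": .., "tz": .., "twist": ..}, ...]. A call has 1 to 12 rows; each row shifts and turns the commanded pose from where the row before left it, along the tool's axes as they then stand; what a row does not reach is not made up. A row lasts 1/10 s, in which the tool goes at most 50 mm and 8.59 degrees, less where a joint would pass 70% of its speed; a pose out of reach is approached as far as the arm can. A call with a number of a shift or a turn outside -1 to 1 is refused whole. A call with a gripper value outside its range is refused whole. "gripper" is the gripper's target within -1 to 1 (shut at 1, half-way at 0, fully open at -1), set as the call begins (left out, the last holds). The fingers move at their own pace and stop on an object; "squeeze" is the grip in N (left out, the last holds). Time passes only in rows, so rows that do not move let the fingers close. It gives the time, the measured TCP pose, the force, the opening and the grip force at its end, in the units of the state.
- arm.observe(): the state, without advancing time (a new reading comes with each control period).
- arm.get_image(name): name is "side" or "top"; returns the picture (420x560x3 uint8, red, green, blue); there is no depth.
- arm.calibration(name): a dict with "K" (3x3 intrinsics, pixels), "T" (4x4, takes a point from camera to world coordinates). Camera axes: x right, y down, z forward; pixel columns grow to the right and rows downward; lengths in m; the calibration is good to about 2 mm. A picture is of the moment at which its call begins. calibration takes no time and is no camera call.
- arm.sign_off(): hands the job in; it is judged then, once.
Trained networks look in the newest picture that a camera, given by its name, has taken for a name from the list of things; names that differ only in an ending like _2 or _b are one class to them, and where a whole thing is asked for, a point or a joint stands for the part that bears it (a point fixed in the world has none). Each returns a list of dicts, best first, with "conf" (0 to 1); they miss things now and then, are a little off and sometimes report something else, mostly with a low value. They report only what shows in the picture. A call takes as long as a camera call.
- arm.look_for(camera, query): "point" ([column, row] as shares, 0 to 1, of the picture: columns of its width, rows of its height, amid what is visible of it).
- arm.regions_of(camera, query): "region" (420x560 bool, what is visible of it) and "point" ([column, row] as shares, 0 to 1, of the picture: columns of its width, rows of its height, amid what is visible of it).
- arm.place_of(camera, query): "point" ([column, row] as shares, 0 to 1, of the picture: columns of its width, rows of its height: a listed point, or the origin of a listed thing).
The state is a dict: "clock": time; "joints": joint angles; "dq": joint speeds; "joint_efforts": joint torques, N m; "position": TCP position; "ee_rot": TCP orientation; "force": force on the tool from outside, world axes, zero at the start; "ft_torque": the same for the moment, N m; "width": opening from 0.0 (shut) to 1.0 (fully open); "gripper_force": force on a finger pad.
Only numpy, scipy, OpenCV 4.12 (cv2) and the standard library are available. Lean on these libraries where they do the work, as an engineer would, in place of code of your own. Each camera call takes 0.05 s, during which the arm holds its last target. There are 200 camera calls.

## Working session

There is one attempt and no reset: what is moved stays moved. The work goes in short steps, Python scripts to look and compute and a tool call to move; the robot and the scene stay as the last step left them, time stands still between calls to the robot, and variables do not carry over. Pictures are saved under pics/ and viewed, at most 14 in all, crops included, and the job is handed in when it is done.

Besides the shell and the picture viewer there is one more tool, called after ">>>" as name(argument=value, ...) on one line, values as JSON. move_arm: Moves the arm, as the interface text tells. Scaled input: -1 to 1 covers 1000 mm each way for a shift and pi/2 rad each way for a turn. Its arguments: {"type":"object","properties":{"motion":{"type":"array","items":{"type":"object","properties":{"tx":{"type":"number"},"ty":{"type":"number"},"tz":{"type":"number"},"twist":{"type":"number"}}}},"gripper":{"type":"number"},"squeeze":{"type":"number"}},"required":["motion"]}

```bash
ls; mkdir -p pics; python3 - <<'E'
from cell import arm
import cv2
print(arm.observe())
for n in("top","side"):
    cv2.imwrite(f"pics/{n}0.png",arm.get_image(n)[:,:,::-1]); c=arm.calibration(n); print(c["K"],c["T"])
E
```

```text
pics
{'clock': 0.0, 'joints': array([-1.31259361,  0.4352248 ,  0.02497997,  1.57411688, -0.0115747 ,
        1.13400137, -0.07509219]), 'dq': array([-5.93171757e-04, -7.73150439e-04,  6.41914987e-05, -1.03312272e-03,
       -2.47242777e-04, -2.15532146e-04, -2.15812379e-04]), 'joint_efforts': array([-1.97175827e-04, -6.67846155e+01,  9.84574556e-01, -3.14482570e+01,
       -6.07620575e-02,  4.26762085e-02,  2.03870422e-04]), 'position': array([0.22051226, 0.58420421, 0.20093632]), 'ee_rot': array([-5.63746472e-01, -3.09047666e+00,  2.51565589e-03]), 'force': array([ 0.75215718, -0.42804398, -0.14404811]), 'ft_torque': array([-0.07436716, -0.00224619,  0.0581186 ]), 'gripper_force': 0.0, 'width': 0.9961430397182128}
[[434.25672894   0.         281.82160021]
 [  0.         434.25672894 206.40920497]
 [  0.           0.           1.        ]] [[-0.01875563 -0.98025947  0.19682378  0.2759602 ]
 [-0.99967836  0.02174695  0.01304751  0.01243862]
 [-0.01707026 -0.19651576 -0.98035206  1.36611897]
 [ 0.          0.          0.          1.        ]]
[[383.43301721   0.         284.22499428]
 [  0.         383.43301721 209.28008079]
 [  0.           0.           1.        ]] [[ 0.92235046 -0.23670132  0.30535573  0.25178146]
 [-0.38581645 -0.60598301  0.69565096 -0.62563347]
 [ 0.02037889 -0.75944524 -0.65025197  0.66281511]
 [ 0.          0.          0.          1.        ]]
```

View pics/top0.png

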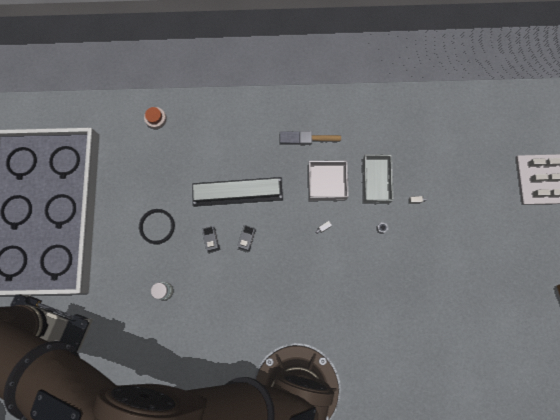

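View pics/side0.png

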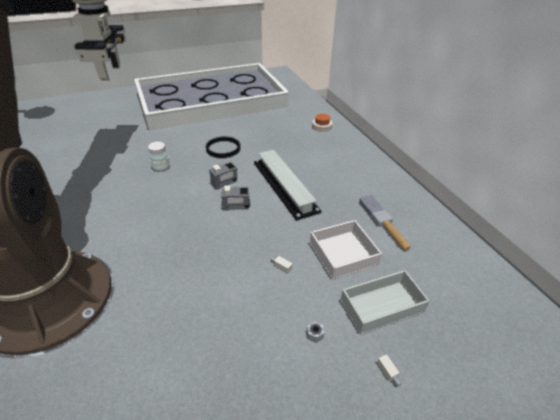

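Top view: rail at (237,191), two cassettes at (210,239) and (247,238) with lips towards the robot, offcuts at (324,227) and (417,200), nut at (382,228), square bin at (328,180), oblong bin at (377,178). The side view agrees with this.

```bash
cat > h.py <<'E'
from cell import arm
import cv2, numpy as np
W,H=560,420
def ray(cam,px):
    c=arm.calibration(cam);T=np.array(c["T"]);d=T[:3,:3]@np.linalg.solve(c["K"],[px[0],px[1],1.]);return T[:3,3],d
def plane(cam,px,z):
    o,d=ray(cam,px);return o+d*(z-o[2])/d[2]
def proj(cam,P):
    c=arm.calibration(cam);T=np.linalg.inv(c["T"]);q=np.array(c["K"])@((np.atleast_2d(P)@T[:3,:3].T+T[:3,3]).T);return (q[:2]/q[2]).T
def rect(cam,img,z,x0,x1,y0,y1,s=2000):
    """rectified picture of plane z: col = (y1-y)*s, row=(x1-x)*s"""
    P=np.array([[x1,y1,z],[x1,y0,z],[x0,y0,z],[x0,y1,z]]);w,h=int((y1-y0)*s),int((x1-x0)*s)
    M=cv2.getPerspectiveTransform(proj(cam,P).astype(np.float32),np.float32([[0,0],[w,0],[w,h],[0,h]]))
    return cv2.warpPerspective(img,M,(w,h),flags=cv2.INTER_CUBIC)
E
python3 - <<'E'
from h import *
np.set_printoptions(precision=4,suppress=True)
Z=dict(rail_top=.04,cassette1=0,cassette1_pad=.05,offcut1=0,nut1=0,square_bin=0,oblong_bin=0,holder_ring=0,brush=0,jar=0)
for cam in("top","side"):
    arm.get_image(cam)
    for q,z in Z.items():
        for r in arm.place_of(cam,q):
            if r["conf"]>.25: print(cam,q,round(r["conf"],2),plane(cam,np.array(r["point"])*[W,H],z)[:2])
im=arm.get_image("top")
a=rect("top",im,.04,.38,.50,0,.34);b=rect("top",im,.05,.27,.39,0,.34);c=rect("top",im,0.02,.3,.45,-.5,0.,1600)
cv2.imwrite("pics/r.png",np.vstack([np.hstack([a,a[:,:120]*0]),np.hstack([b,b[:,:120]*0])])[:,:,::-1]);
g=cv2.cvtColor(a,cv2.COLOR_RGB2GRAY);m=(g>150).astype(np.uint8)
cs=max(cv2.findContours(m,0,2)[0],key=cv2.contourArea);r=cv2.minAreaRect(cs);print(r,"center",.50-r[0][1]/2000,.34-r[0][0]/2000)
E
```

```text
top rail_top 0.9 [0.6218 0.1773]
top cassette1 0.84 [0.4485 0.251 ]
top cassette1 0.62 [0.4519 0.1422]
top cassette1_pad 0.76 [0.4727 0.2595]
top cassette1_pad 0.47 [0.2849 0.382 ]
top offcut1 0.51 [ 0.5556 -0.3917]
top offcut1 0.46 [ 0.4732 -0.1042]
top nut1 0.65 [ 0.4793 -0.2813]
top nut1 0.39 [0.4841 0.1398]
top square_bin 0.68 [ 0.4836 -0.2771]
top square_bin 0.61 [ 0.6295 -0.1225]
top oblong_bin 0.6 [ 0.6214 -0.2714]
top holder_ring 0.76 [0.4926 0.439 ]
top holder_ring 0.56 [ 0.5591 -0.4054]
top brush 0.83 [ 0.7816 -0.0747]
top brush 0.51 [ 0.619  -0.2721]
top jar 0.82 [0.2909 0.3934]
side rail_top 0.79 [0.5983 0.1764]
side cassette1 0.6 [0.4459 0.2491]
side cassette1 0.58 [0.4435 0.141 ]
side cassette1_pad 0.79 [0.4773 0.2674]
side offcut1 0.93 [ 0.5659 -0.3879]
side offcut1 0.53 [ 0.4851 -0.1014]
side nut1 0.67 [ 0.4799 -0.2846]
side square_bin 0.63 [ 0.622  -0.1325]
side square_bin 0.36 [ 0.4793 -0.2855]
side oblong_bin 0.85 [ 0.637  -0.2782]
side holder_ring 0.56 [0.4937 0.4489]
side brush 0.9 [ 0.7847 -0.052 ]
side jar 0.95 [0.2939 0.386 ]
((380.4999694824219, 135.0), (42.69074249267578, 30.674089431762695), 18.434947967529297) center 0.4325 0.1497500152587891
```

View pics/r.png

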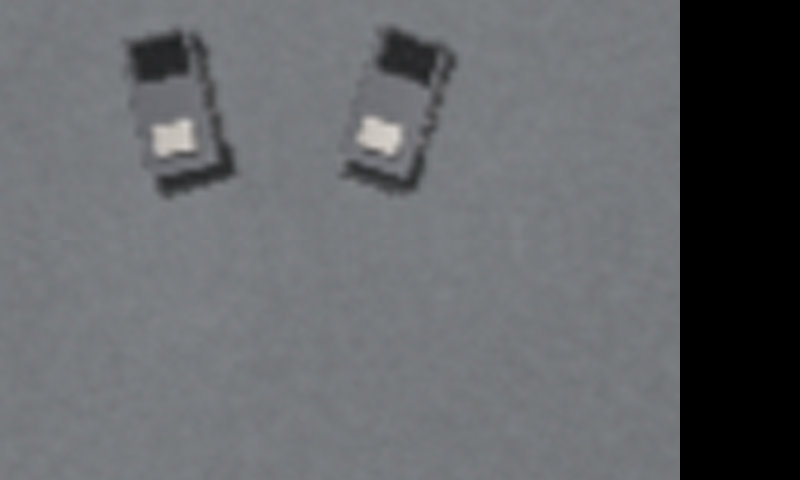

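The window was set too low: the picture shows both cassettes tilted about ±13° in yaw (tops near (165,95) and (395,95)). I'll rectify again in the right windows.

```bash
python3 - <<'E'
from h import *
np.set_printoptions(precision=4,suppress=True)
rows=[]
ims={c:arm.get_image(c) for c in("top","side")}
def lab(w,z,x0,x1,y0,y1,s=2000,thr=None):
    for c in ims:
        a=rect(c,ims[c],z,x0,x1,y0,y1,s);rows.append(a)
L=[]
for c in ims:
    a=rect(c,ims[c],.04,.55,.69,0.0,.36)   # rail: 720x280
    hsv=cv2.cvtColor(a,cv2.COLOR_RGB2HSV);g=hsv[:,:,2]
    m=cv2.morphologyEx((g>150).astype(np.uint8),cv2.MORPH_OPEN,np.ones((9,9)))
    k=max(cv2.findContours(m,0,2)[0],key=cv2.contourArea);r=cv2.minAreaRect(k)
    print(c,"rail",r[1],r[2],"ctr",.69-r[0][1]/2000,.36-r[0][0]/2000)
    cv2.drawContours(a,[np.int32(cv2.boxPoints(r))],0,(255,0,0),1)
    b=rect(c,ims[c],.05,.40,.51,.09,.29)  # cassettes 400x220
    d=rect(c,ims[c],.062,.40,.51,.09,.29)
    g=cv2.cvtColor(d,cv2.COLOR_RGB2GRAY);m=(g>165).astype(np.uint8)
    for k in cv2.findContours(m,0,2)[0]:
        r=cv2.minAreaRect(k)
        if cv2.contourArea(k)>200: print(c,"white z62",r[1],r[2],.51-r[0][1]/2000,.29-r[0][0]/2000)
    g=cv2.cvtColor(b,cv2.COLOR_RGB2GRAY);m=(g<60).astype(np.uint8)
    for k in cv2.findContours(m,0,2)[0]:
        r=cv2.minAreaRect(k)
        if cv2.contourArea(k)>400: print(c,"black z50",r[1],r[2],.51-r[0][1]/2000,.29-r[0][0]/2000)
    L.append(np.vstack([np.hstack([a,np.zeros((280,80,3),np.uint8)]),np.hstack([b,b*0])]))
for i,c in enumerate(ims): cv2.imwrite(f"pics/s{i}.png",L[i][:,:,::-1])
M=[]
for c in ims: M.append(rect(c,ims[c],.02,.43,.61,-.45,-.05,2000))
cv2.imwrite("pics/s2.png",np.vstack([cv2.resize(x,(640,288)) for x in M])[:,:,::-1])
E
```

```text
top rail (97.26339721679688, 541.9369506835938) 87.1054916381836 ctr 0.6024833602905273 0.17269018554687499
top white z62 (28.4410400390625, 37.703086853027344) 79.2156982421875 0.4294168395996094 0.2494365310668945
top white z62 (39.31169891357422, 27.51346778869629) 19.290042877197266 0.43031236267089845 0.1479281768798828
top black z50 (26.2298641204834, 73.00265502929688) 61.87626266479492 0.41231982421875 0.23918387222290038
top black z50 (38.154991149902344, 52.264652252197266) 76.67547607421875 0.46942967224121096 0.2579636077880859
top black z50 (51.517765045166016, 36.65194320678711) 19.98310661315918 0.4698594970703125 0.13530111694335936Traceback (most recent call last):
  File "<stdin>", line 26, in <module>
    return _nx.concatenate(arrs, 1, dtype=dtype, casting=casting)
           ~~~~~~~~~~~~~~~^^^^^^^^^^^^^^^^^^^^^^^^^^^^^^^^^^^^^^^
ValueError: all the input array dimensions except for the concatenation axis must match exactly, but along dimension 0, the array at index 0 has size 279 and the array at index 1 has size 280
```

```bash
sed -i 's/w,h=int((y1-y0)\*s),int((x1-x0)\*s)/w,h=round((y1-y0)*s),round((x1-x0)*s)/' h.py; python3 - <<'E'
from h import *
ims={c:arm.get_image(c) for c in("top","side")}
L=[]
def blobs(c,z,x0,x1,y0,y1,f,name,amin):
    a=rect(c,ims[c],z,x0,x1,y0,y1);m=f(cv2.cvtColor(a,cv2.COLOR_RGB2GRAY)).astype(np.uint8)
    m=cv2.morphologyEx(m,cv2.MORPH_OPEN,np.ones((7,7)))
    for k in cv2.findContours(m,0,2)[0]:
        if cv2.contourArea(k)<amin: continue
        r=cv2.minAreaRect(k);b=cv2.boxPoints(r);e=max((b[1]-b[0],b[2]-b[1]),key=np.linalg.norm)
        yaw=np.degrees(np.arctan2(-e[0],-e[1]))  # world direction of long side
        print(c,name,"size mm",np.round(np.array(r[1])/2,1),"long dir deg %.1f"%(yaw%180),"xy %.4f %.4f"%(x1-r[0][1]/2000,y1-r[0][0]/2000))
        cv2.drawContours(a,[np.int32(b)],0,(255,0,0),1)
    return a
for c in ims:
    a=blobs(c,.04,.55,.69,0,.36,lambda g:g>150,"rail",9000)
    b=blobs(c,.05,.40,.51,.09,.29,lambda g:g<60,"black",900)
    d=blobs(c,.062,.40,.51,.09,.29,lambda g:g>165,"white",500)
    e=blobs(c,.02,.43,.61,-.45,-.05,lambda g:g>165,"offcut",500)
    L.append(np.vstack([np.hstack([a,a[:,:80]*0]),np.hstack([b,d])])); L.append(cv2.resize(e,(640,288)))
cv2.imwrite("pics/s0.png",L[0][:,:,::-1]);cv2.imwrite("pics/s1.png",L[2][:,:,::-1]);cv2.imwrite("pics/s2.png",np.vstack([L[1],L[3]])[:,:,::-1])
E
```

```text
top rail size mm [ 48.7 271.7] long dir deg 92.8 xy 0.6022 0.1721
top black size mm [19.1 25.9] long dir deg 103.2 xy 0.4693 0.2578
top black size mm [25.8 18.5] long dir deg 71.6 xy 0.4698 0.1348
top white size mm [14.1 18.1] long dir deg 99.9 xy 0.4292 0.2495
top white size mm [19.3 13.4] long dir deg 70.7 xy 0.4300 0.1474
top offcut size mm [17.4 37.6] long dir deg 122.3 xy 0.4815 -0.1032
top offcut size mm [17. 36.] long dir deg 90.0 xy 0.5620 -0.3955
top offcut size mm [67.  46.5] long dir deg 90.0 xy 0.5868 -0.2715
top offcut size mm [ 35. 108.] long dir deg 90.0 xy 0.5925 -0.1140
side rail size mm [139.5 359.5] long dir deg 90.0 xy 0.6203 0.1802
side black size mm [15.6 23. ] long dir deg 104.0 xy 0.4699 0.2620
side black size mm [22.9 16.8] long dir deg 70.6 xy 0.4697 0.1377
side white size mm [18.5 27. ] long dir deg 90.0 xy 0.4283 0.2530
side white size mm [24.3 16.6] long dir deg 64.5 xy 0.4296 0.1495
side offcut size mm [22.  41.2] long dir deg 120.7 xy 0.4826 -0.1006
side offcut size mm [19.1 40.1] long dir deg 91.4 xy 0.5628 -0.3925
side offcut size mm [62.1 44.9] long dir deg 88.1 xy 0.5886 -0.2736
side offcut size mm [41.6  5.9] long dir deg 1.5 xy 0.5892 -0.2186
side offcut size mm [ 31.5 112. ] long dir deg 90.0 xy 0.5942 -0.1060
```

View pics/s1.png

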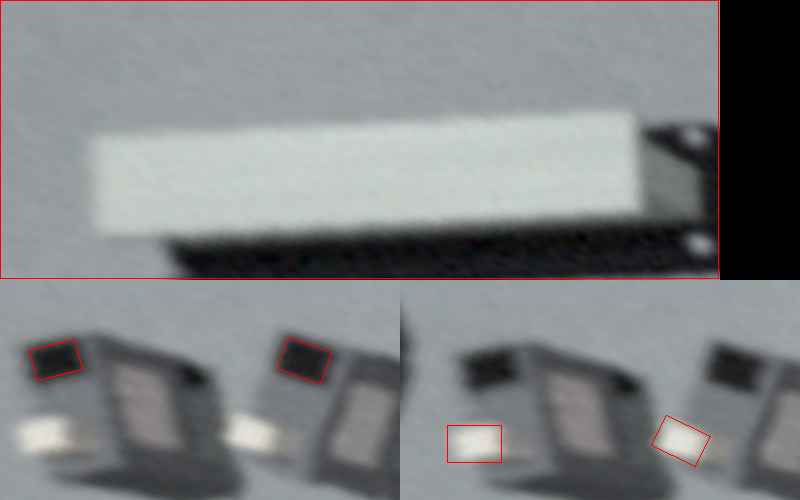

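View pics/s2.png

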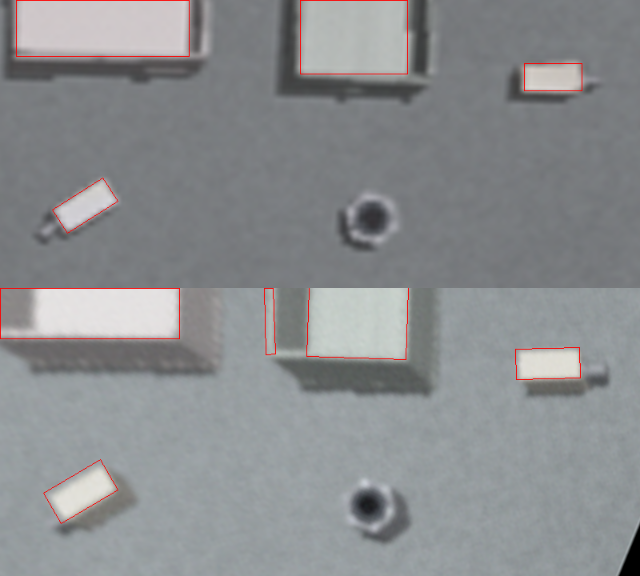

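Rail centre is about (0.602, 0.174) with yaw 2.6°. Cassette origins are (0.446, 0.2545) at 13° and (0.447, 0.1435) at −17.7°, lips towards the robot, from both cameras. No bystander is close to the path, so I'll go to the first cassette.

```bash
cat > go.py <<'E'
import sys,numpy as np
from cell import arm
from scipy.spatial.transform import Rotation as R
# usage: go.py x y z yaw_of_tool_x(deg)  -> shift first (in present axes), then twist
o=arm.observe();p=o["position"];M=R.from_rotvec(o["ee_rot"]).as_matrix()
yaw=np.degrees(np.arctan2(M[1,0],M[0,0]))
t=np.array(list(map(float,sys.argv[1:4])));d=M.T@(t-p);tw=-((float(sys.argv[4])-yaw+180)%360-180)
print("pos",p.round(4),"yaw %.1f tilt %.2f"%(yaw,np.degrees(np.arccos(-M[2,2]))),"F",o["force"].round(2),"w %.3f gf %.1f t %.1f"%(o["width"],o["gripper_force"],o["clock"]))
print("shift",d.round(4),"twist deg %.1f units %.4f"%(tw,tw/90))
E
python3 go.py .4656 .2591 .2 193.2
```

```text
pos [0.2206 0.5847 0.2017] yaw 159.3 tilt 0.00 F [ 0.03 -0.57 -0.47] w 1.000 gf 0.0 t 1.4
shift [-0.3442 -0.2182  0.0017] twist deg -33.9 units -0.3764
```

>>> move_arm(motion=[{"tx":-0.0382,"ty":-0.0242},{"tx":-0.0382,"ty":-0.0242},{"tx":-0.0382,"ty":-0.0242},{"tx":-0.0382,"ty":-0.0242},{"tx":-0.0382,"ty":-0.0242},{"tx":-0.0382,"ty":-0.0242},{"tx":-0.0382,"ty":-0.0242},{"tx":-0.0382,"ty":-0.0242},{"tx":-0.0382,"ty":-0.0242},{"twist":-0.09},{"twist":-0.09},{"twist":-0.09}], gripper=-0.4)

```text
invalid input
```

```bash
python3 go.py .4656 .2591 .022 193.2
```

```text
pos [0.2206 0.5847 0.2017] yaw 159.3 tilt 0.00 F [ 0.03 -0.57 -0.47] w 1.000 gf 0.0 t 1.4
shift [-0.3442 -0.2182  0.1797] twist deg -33.9 units -0.3764
```

>>> move_arm(motion=[{"tx":-0.0382,"ty":-0.0242,"tz":0,"twist":0},{"tx":-0.0382,"ty":-0.0242,"tz":0,"twist":0},{"tx":-0.0382,"ty":-0.0242,"tz":0,"twist":0},{"tx":-0.0382,"ty":-0.0242,"tz":0,"twist":0},{"tx":-0.0382,"ty":-0.0242,"tz":0,"twist":0},{"tx":-0.0382,"ty":-0.0242,"tz":0,"twist":0},{"tx":-0.0382,"ty":-0.0242,"tz":0,"twist":0},{"tx":-0.0382,"ty":-0.0242,"tz":0,"twist":0},{"tx":-0.0382,"ty":-0.0242,"tz":0,"twist":0},{"tx":0,"ty":0,"tz":0,"twist":-0.09},{"tx":0,"ty":0,"tz":0,"twist":-0.09},{"tx":0,"ty":0,"tz":0,"twist":-0.09}], gripper=-0.4)

```text
clock: 2.65
position: [0.4657, 0.2592, 0.2018]
ee_rot: [-0.107, 3.14, 0.0]
force: [-0.7, -0.4, 0.0]
width: 0.701
gripper_force: 0.0
```

```bash
python3 go.py .4656 .2591 .022 193.2
```

```text
pos [0.4657 0.2592 0.2018] yaw -176.1 tilt 0.02 F [-0.67 -0.42  0.02] w 0.701 gf 0.0 t 2.6
shift [ 1.000e-04 -1.000e-04  1.798e-01] twist deg -9.3 units -0.1034
```

>>> move_arm(motion=[{"tx":0,"ty":0,"tz":0.03,"twist":-0.052},{"tx":0,"ty":0,"tz":0.03,"twist":-0.052},{"tx":0,"ty":0,"tz":0.03,"twist":0},{"tx":0,"ty":0,"tz":0.03,"twist":0},{"tx":0,"ty":0,"tz":0.03,"twist":0},{"tx":0,"ty":0,"tz":0.02,"twist":0},{"tx":0,"ty":0,"tz":0.01,"twist":0}])

```text
clock: 3.35
position: [0.4646, 0.259, 0.02]
ee_rot: [0.355, -3.119, 0.002]
force: [0.0, -0.4, -0.5]
width: 0.7
gripper_force: 0.0
```

>>> move_arm(motion=[{"tx":0,"ty":0,"tz":0,"twist":0},{"tx":0,"ty":0,"tz":0,"twist":0},{"tx":0,"ty":0,"tz":0,"twist":0},{"tx":0,"ty":0,"tz":0,"twist":0},{"tx":0,"ty":0,"tz":0,"twist":0},{"tx":0,"ty":0,"tz":0,"twist":0},{"tx":0,"ty":0,"tz":0,"twist":0},{"tx":0,"ty":0,"tz":0,"twist":0}], gripper=1, squeeze=3)

```text
clock: 4.15
position: [0.466, 0.2598, 0.0221]
ee_rot: [-0.355, 3.12, 0.001]
force: [0.7, 0.0, 3.6]
width: 0.394
gripper_force: 3.0
```

>>> move_arm(motion=[{"tx":0.0024,"ty":0,"tz":-0.0034,"twist":0},{"tx":0.003,"ty":0,"tz":-0.0032,"twist":0},{"tx":0.0034,"ty":0,"tz":-0.0029,"twist":0},{"tx":0.0033,"ty":0,"tz":-0.0027,"twist":0},{"tx":0.0035,"ty":0,"tz":-0.0026,"twist":0},{"tx":0.0037,"ty":0,"tz":-0.0024,"twist":0},{"tx":0,"ty":0,"tz":0,"twist":0},{"tx":0,"ty":0,"tz":0,"twist":0}])

```text
clock: 4.95
position: [0.4466, 0.2553, 0.039]
ee_rot: [-0.355, 3.121, 0.0]
force: [-0.0, -0.6, -0.2]
width: 0.389
gripper_force: 3.0
```

```bash
python3 go.py .45 .25 .1 193.2; python3 - <<'E'
from h import *
im=arm.get_image("side");c=proj("side",[.45,.255,.04])[0].astype(int);print(c)
cv2.imwrite("pics/t0.png",cv2.resize(im[c[1]-50:c[1]+50,c[0]-60:c[0]+60],None,fx=6,fy=6,interpolation=2)[:,:,::-1])
E
```

```text
pos [0.4466 0.2553 0.039 ] yaw -167.0 tilt 0.01 F [-0.01 -0.58 -0.24] w 0.389 gf 3.0 t 5.0
shift [-0.0021 -0.0059 -0.061 ] twist deg -0.2 units -0.0024
[223 171]
```

View pics/t0.png

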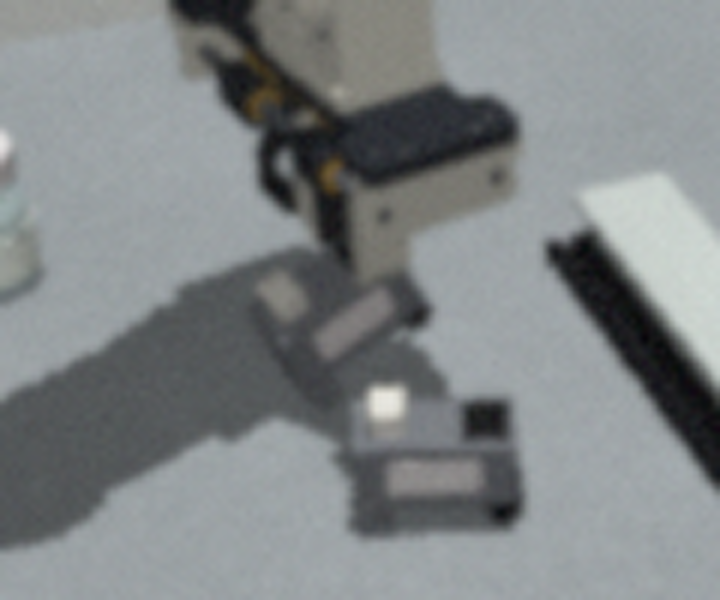

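The side view shows the first cassette tilted foot end up in the grip, its label edge running at about 33° in the picture. I'll convert that to a tilt.

```bash
python3 - <<'E'
from h import *
for yaw in(10,13,16):
  for t in(0,10,15,20,25,30):
    p=np.array([.43,.24,.04]);y=np.radians(yaw);a=np.radians(t)
    q=p+.03*np.array([np.cos(a)*np.cos(y),np.cos(a)*np.sin(y),np.sin(a)]);d=np.diff(proj("side",np.array([p,q])),axis=0)[0]
    print(yaw,t,round(float(np.degrees(np.arctan2(-d[1],d[0]))),1),end=" | ")
  print()
# measure: label long axis (light blob on dark)
im=arm.get_image("side");c=proj("side",[.45,.255,.04])[0].astype(int)
a=cv2.resize(im[c[1]-50:c[1]+50,c[0]-60:c[0]+60],None,fx=6,fy=6,interpolation=2)[270:370,300:410]
g=cv2.cvtColor(a,cv2.COLOR_RGB2GRAY);print(np.percentile(g,[5,50,90,99]))
m=((g>105)).astype(np.uint8)
for k in cv2.findContours(m,0,2)[0]:
    if cv2.contourArea(k)>300: print(cv2.minAreaRect(k),cv2.contourArea(k))
E
```

```text
10 0 18.2 | 10 10 26.4 | 10 15 30.3 | 10 20 34.2 | 10 25 38.1 | 10 30 41.9 | 
13 0 20.2 | 13 10 28.3 | 13 15 32.2 | 13 20 36.1 | 13 25 39.9 | 13 30 43.6 | 
16 0 22.2 | 16 10 30.3 | 16 15 34.2 | 16 20 38.0 | 16 25 41.7 | 16 30 45.4 | 
[ 67.  86. 121. 126.]
((54.486480712890625, 52.581077575683594), (28.480670928955078, 85.20951843261719), 54.462318420410156) 2131.5
```

Image angle 35.5° corresponds to a tilt of about 20°, as planned. I'll firm the grip, lift and carry it to the pre-hook pose.

>>> move_arm(motion=[{"tx":0,"ty":0,"tz":0,"twist":0},{"tx":0,"ty":0,"tz":0,"twist":0},{"tx":0,"ty":0,"tz":-0.01,"twist":0},{"tx":0,"ty":0,"tz":-0.02,"twist":0},{"tx":0,"ty":0,"tz":-0.03,"twist":0},{"tx":0,"ty":0,"tz":-0.01,"twist":0.04},{"tx":0,"ty":0,"tz":0,"twist":0.04},{"tx":0,"ty":0,"tz":0,"twist":0.036},{"tx":0,"ty":0,"tz":0,"twist":0}], squeeze=25)

```text
clock: 5.95
position: [0.4467, 0.2553, 0.1097]
ee_rot: [-0.068, 3.14, 0.001]
force: [-0.5, 0.8, -1.4]
width: 0.379
gripper_force: 25.0
```

```bash
python3 go.py .587 .2338 .0623 182.6
```

```text
pos [0.4467 0.2553 0.1097] yaw -177.5 tilt 0.04 F [-0.51  0.77 -1.35] w 0.379 gf 25.0 t 6.0
shift [-0.1392 -0.0276  0.0474] twist deg -0.1 units -0.0012
```

>>> move_arm(motion=[{"tx":-0.02,"ty":-0.004,"tz":0,"twist":0},{"tx":-0.03,"ty":-0.006,"tz":0,"twist":0},{"tx":-0.03,"ty":-0.006,"tz":0,"twist":0},{"tx":-0.03,"ty":-0.006,"tz":0,"twist":0},{"tx":-0.02,"ty":-0.004,"tz":0,"twist":0},{"tx":-0.0092,"ty":-0.0016,"tz":0,"twist":0},{"tx":0,"ty":0,"tz":0.015,"twist":0},{"tx":0,"ty":0,"tz":0.015,"twist":0},{"tx":0,"ty":0,"tz":0,"twist":0},{"tx":0,"ty":0,"tz":0,"twist":0}])

```text
clock: 6.95
position: [0.5859, 0.2341, 0.0786]
ee_rot: [0.071, -3.139, 0.001]
force: [-0.2, -0.0, -1.6]
width: 0.379
gripper_force: 25.0
```

```bash
python3 go.py .587 .2338 .0623 182.6; python3 - <<'E'
from h import *
im=arm.get_image("side");c=proj("side",[.58,.234,.06])[0].astype(int);print(c)
cv2.imwrite("pics/t1.png",cv2.resize(im[c[1]-40:c[1]+40,c[0]-50:c[0]+50],None,fx=7,fy=7,interpolation=2)[:,:,::-1])
for t in(10,15,20,25,30):
    p=np.array([.56,.215,.06]);y=np.radians(2.6);a=np.radians(t)
    q=p+.03*np.array([np.cos(a)*np.cos(y),np.cos(a)*np.sin(y),np.sin(a)]);d=np.diff(proj("side",np.array([p,q])),axis=0)[0]
    print(t,round(float(np.degrees(np.arctan2(-d[1],d[0]))),1),end=" | ")
E
```

```text
pos [0.5859 0.2341 0.0786] yaw -177.4 tilt 0.08 F [-0.23 -0.03 -1.63] w 0.379 gf 25.0 t 7.0
shift [-0.0011 -0.0003  0.0163] twist deg 0.0 units 0.0000
[269 159]
10 22.1 | 15 26.1 | 20 30.0 | 25 33.9 | 30 37.7 |
```

View pics/t1.png

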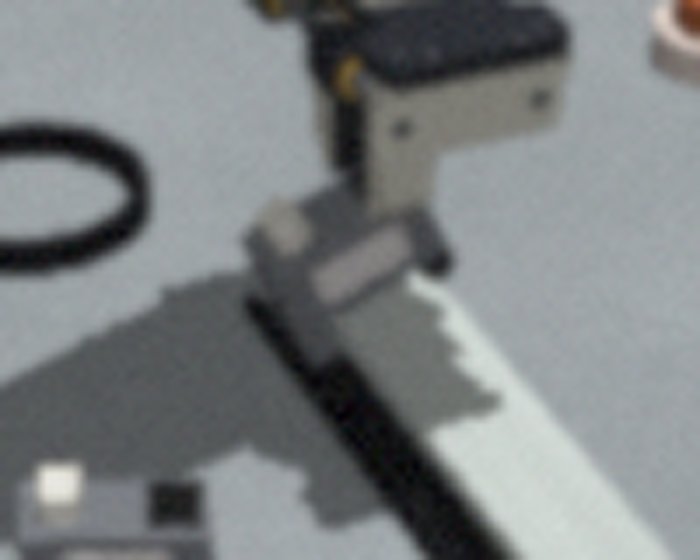

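The picture shows the cassette over the rail's near edge, label edge (320,302)-(410,255), a tilt of about 18–19°. I'll measure it the same way as before, then lower.

```bash
python3 - <<'E'
from h import *
c=proj("side",[.58,.234,.06])[0].astype(int);c=np.array([269,159])
im=np.mean([arm.get_image("side") for _ in range(4)],0).astype(np.uint8)
g=cv2.cvtColor(cv2.resize(im[c[1]-40:c[1]+40,c[0]-50:c[0]+50],None,fx=7,fy=7,interpolation=2),cv2.COLOR_RGB2GRAY)
s=g[215:315,300:425];print(np.percentile(s,[5,50,90,99]))
for th in(95,100,105):
  for k in cv2.findContours((s>th).astype(np.uint8),0,2)[0]:
    if 600<cv2.contourArea(k)<6000: print(th,cv2.minAreaRect(k),cv2.contourArea(k))
E
```

```text
[ 70.  98. 128. 181.]
95 ((85.0, 74.0), (50.0, 78.0), 90.0) 2059.0
95 ((63.74684143066406, 46.41853713989258), (41.632686614990234, 106.0363540649414), 59.47029495239258) 3946.5
100 ((86.5, 75.0), (48.0, 75.0), 90.0) 1888.0
100 ((63.825157165527344, 46.38774871826172), (38.91141891479492, 102.86553192138672), 59.2645149230957) 3571.0
105 ((89.5, 75.5), (47.0, 69.0), 90.0) 1696.0
105 ((63.7205924987793, 46.36764907836914), (36.01470184326172, 99.98367309570312), 59.03623962402344) 3219.0
```

Measured tilt is about 20.5°, which is good. Now lower to the slot height.

>>> move_arm(motion=[{"tx":0,"ty":0,"tz":0.006,"twist":0},{"tx":0,"ty":0,"tz":0.006,"twist":0},{"tx":0,"ty":0,"tz":0.0043,"twist":0},{"tx":0,"ty":0,"tz":0,"twist":0},{"tx":0,"ty":0,"tz":0,"twist":0}])

```text
clock: 7.7
position: [0.5868, 0.2338, 0.0624]
ee_rot: [0.07, -3.14, 0.0]
force: [0.5, 0.2, -1.0]
width: 0.377
gripper_force: 25.0
```

```bash
python3 go.py .6070 .2338 .0623 182.6; python3 - <<'E'
from h import *
im=arm.get_image("side");c=[275,163]
cv2.imwrite("pics/t2.png",cv2.resize(im[c[1]-30:c[1]+30,c[0]-40:c[0]+40],None,fx=9,fy=9,interpolation=2)[:,:,::-1])
E
```

```text
pos [0.5868 0.2338 0.0624] yaw -177.5 tilt 0.03 F [ 0.54  0.2  -0.96] w 0.377 gf 25.0 t 7.7
shift [-0.0202 -0.0009  0.    ] twist deg -0.1 units -0.0007
```

View pics/t2.png

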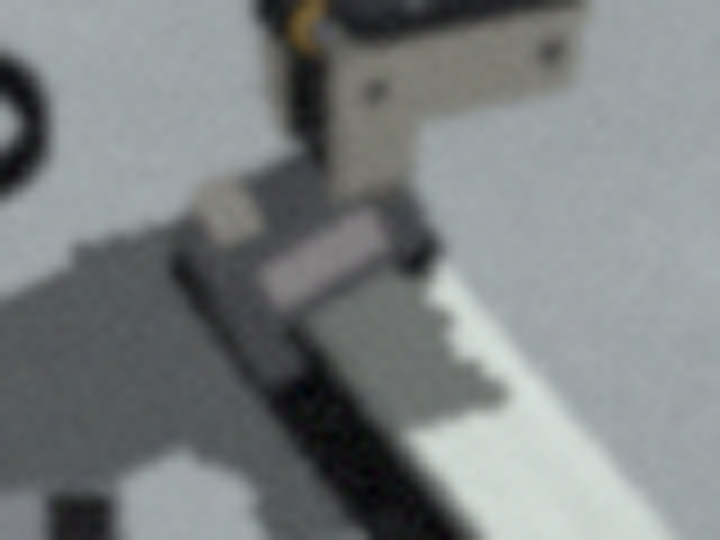

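The lip sits just in front of the rail's near edge at slot height, with no contact force. Pushing forward.

>>> move_arm(motion=[{"tx":-0.004,"ty":0,"tz":0,"twist":0},{"tx":-0.004,"ty":0,"tz":0,"twist":0},{"tx":-0.004,"ty":0,"tz":0,"twist":0},{"tx":-0.003,"ty":0,"tz":0,"twist":0},{"tx":0,"ty":0,"tz":0,"twist":0},{"tx":0,"ty":0,"tz":0,"twist":0}])

```text
clock: 8.35
position: [0.6018, 0.2345, 0.0625]
ee_rot: [0.07, -3.141, 0.0]
force: [0.4, -0.5, -1.9]
width: 0.38
gripper_force: 25.0
```

>>> move_arm(motion=[{"tx":-0.0015,"ty":0,"tz":0,"twist":0},{"tx":-0.0015,"ty":0,"tz":0,"twist":0},{"tx":0,"ty":0,"tz":0,"twist":0},{"tx":0,"ty":0,"tz":0,"twist":0}])

```text
clock: 8.75
position: [0.6047, 0.2347, 0.0626]
ee_rot: [0.07, -3.141, 0.0]
force: [-0.3, 0.7, -2.0]
width: 0.378
gripper_force: 25.0
```

>>> move_arm(motion=[{"tx":-0.0015,"ty":0,"tz":0,"twist":0},{"tx":-0.001,"ty":0,"tz":0,"twist":0},{"tx":0,"ty":0,"tz":0,"twist":0},{"tx":0,"ty":0,"tz":0,"twist":0}])

```text
clock: 9.15
position: [0.6066, 0.2347, 0.0621]
ee_rot: [0.07, -3.139, 0.001]
force: [-3.5, -0.2, -4.7]
width: 0.378
gripper_force: 25.0
```

>>> move_arm(motion=[{"tx":-0.001,"ty":0,"tz":0,"twist":0},{"tx":-0.001,"ty":0,"tz":0,"twist":0},{"tx":0,"ty":0,"tz":0,"twist":0},{"tx":0,"ty":0,"tz":0,"twist":0}])

```text
clock: 9.55
position: [0.6082, 0.2347, 0.062]
ee_rot: [0.07, -3.139, 0.001]
force: [-4.7, -0.4, -5.6]
width: 0.375
gripper_force: 25.0
```

>>> move_arm(motion=[{"tx":0,"ty":0,"tz":0.001,"twist":0},{"tx":0,"ty":0,"tz":0,"twist":0},{"tx":0,"ty":0,"tz":0,"twist":0}])

```text
clock: 9.85
position: [0.6089, 0.2347, 0.0614]
ee_rot: [0.07, -3.14, 0.0]
force: [-4.4, 0.2, -5.9]
width: 0.378
gripper_force: 25.0
```

```bash
python3 - <<'E'
from h import *
im=arm.get_image("side");c=[282,168]
cv2.imwrite("pics/t3.png",cv2.resize(im[c[1]-30:c[1]+30,c[0]-40:c[0]+40],None,fx=9,fy=9,interpolation=2)[:,:,::-1])
E
```

```text
(no output)
```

View pics/t3.png

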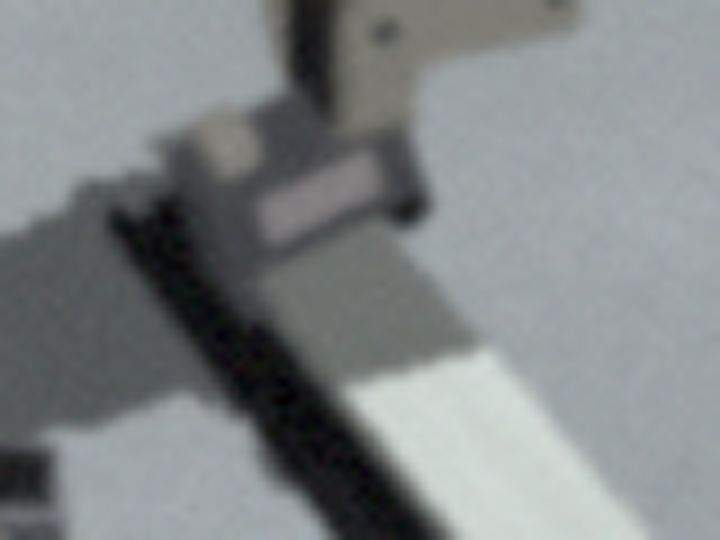

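The lip wall appears to be against the rail edge, hooked, with the foot end still up. Softening the grip, then releasing.

>>> move_arm(motion=[{"tx":0,"ty":0,"tz":0,"twist":0},{"tx":0,"ty":0,"tz":0,"twist":0},{"tx":0,"ty":0,"tz":0,"twist":0}], squeeze=3)

```text
clock: 10.2
position: [0.6103, 0.235, 0.0621]
ee_rot: [-0.069, 3.139, 0.001]
force: [-1.7, 0.5, -2.3]
width: 0.394
gripper_force: 3.0
```

>>> move_arm(motion=[{"tx":0,"ty":0,"tz":0,"twist":0},{"tx":0,"ty":0,"tz":0,"twist":0},{"tx":0,"ty":0,"tz":0,"twist":0},{"tx":0,"ty":0,"tz":0,"twist":0}], gripper=-0.1)

```text
clock: 10.6
position: [0.6098, 0.235, 0.062]
ee_rot: [-0.07, 3.14, 0.001]
force: [0.2, -0.4, 0.3]
width: 0.547
gripper_force: 0.0
```

```bash
python3 - <<'E'
from h import *
im=np.mean([arm.get_image("side") for _ in range(3)],0).astype(np.uint8);c=[282,168]
s=cv2.resize(im[c[1]-30:c[1]+30,c[0]-40:c[0]+40],None,fx=9,fy=9,interpolation=2)
cv2.imwrite("pics/t4.png",s[:,:,::-1])
g=cv2.cvtColor(s,cv2.COLOR_RGB2GRAY)[130:260,230:400]
for th in(95,105,112):
  for k in cv2.findContours((g>th).astype(np.uint8),0,2)[0]:
    if 1500<cv2.contourArea(k)<9000: print(th,cv2.minAreaRect(k),cv2.contourArea(k))
E
python3 go.py .6 .2338 .0623 182.6
```

```text
95 ((94.20755767822266, 76.01335144042969), (54.12940979003906, 134.12940979003906), 64.9423828125) 6297.5
95 ((18.5, 27.0), (54.0, 37.0), 90.0) 1599.0
105 ((94.42001342773438, 76.94000244140625), (46.909942626953125, 125.84564208984375), 66.61477661132812) 5121.0
112 ((94.08224487304688, 77.33380126953125), (41.766578674316406, 119.39363098144531), 66.69511413574219) 4319.5
pos [0.6095 0.2349 0.0617] yaw -177.5 tilt 0.02 F [-0.31  0.37 -0.37] w 0.549 gf 0.0 t 10.8
shift [ 0.0095 -0.0007 -0.0006] twist deg -0.1 units -0.0007
```

>>> move_arm(motion=[{"tx":0,"ty":0,"tz":-0.02,"twist":0},{"tx":0,"ty":0,"tz":-0.025,"twist":0},{"tx":0,"ty":0,"tz":-0.02,"twist":0},{"tx":-0.005,"ty":0,"tz":0,"twist":0},{"tx":-0.006,"ty":0,"tz":0,"twist":0}])

```text
clock: 11.25
position: [0.6207, 0.2355, 0.1269]
ee_rot: [-0.07, 3.14, 0.001]
force: [-0.0, -0.4, -0.3]
width: 0.551
gripper_force: 0.0
```

>>> move_arm(motion=[{"tx":0,"ty":0,"tz":0,"twist":0},{"tx":0,"ty":0,"tz":0,"twist":0},{"tx":0,"ty":0,"tz":0,"twist":0},{"tx":0,"ty":0,"tz":0,"twist":0},{"tx":0,"ty":0,"tz":0,"twist":0},{"tx":0,"ty":0,"tz":0.01,"twist":0},{"tx":0,"ty":0,"tz":0.01,"twist":0},{"tx":0,"ty":0,"tz":0.008,"twist":0},{"tx":0,"ty":0,"tz":0,"twist":0}], gripper=1)

```text
clock: 12.15
position: [0.6192, 0.2349, 0.0966]
ee_rot: [0.07, -3.138, 0.002]
force: [-0.6, -0.0, -0.1]
width: 0.007
gripper_force: 0.0
```

>>> move_arm(motion=[{"tx":0,"ty":0,"tz":0.002,"twist":0},{"tx":0,"ty":0,"tz":0.002,"twist":0},{"tx":0,"ty":0,"tz":0.002,"twist":0},{"tx":0,"ty":0,"tz":0.002,"twist":0},{"tx":0,"ty":0,"tz":0.002,"twist":0},{"tx":0,"ty":0,"tz":0,"twist":0}])

```text
clock: 12.75
position: [0.6202, 0.2353, 0.0884]
ee_rot: [0.07, -3.14, 0.0]
force: [0.8, -0.3, -0.4]
width: 0.003
gripper_force: 0.0
```

>>> move_arm(motion=[{"tx":0,"ty":0,"tz":0.002,"twist":0},{"tx":0,"ty":0,"tz":0.002,"twist":0},{"tx":0,"ty":0,"tz":0.001,"twist":0},{"tx":0,"ty":0,"tz":0,"twist":0}])

```text
clock: 13.15
position: [0.6202, 0.2353, 0.0834]
ee_rot: [0.07, -3.14, 0.0]
force: [-0.5, -0.4, 0.3]
width: 0.004
gripper_force: 0.0
```

>>> move_arm(motion=[{"tx":0,"ty":0,"tz":0.001,"twist":0},{"tx":0,"ty":0,"tz":0.001,"twist":0},{"tx":0,"ty":0,"tz":0.001,"twist":0},{"tx":0,"ty":0,"tz":0,"twist":0}])

```text
clock: 13.55
position: [0.6203, 0.2353, 0.0804]
ee_rot: [0.07, -3.141, 0.0]
force: [0.6, -0.1, 0.3]
width: 0.007
gripper_force: 0.0
```

```bash
python3 - <<'E'
from h import *
a=arm.get_image("side")[138:198,242:332];b=arm.get_image("top")[165:225,170:260]
cv2.imwrite("pics/t5.png",np.vstack([cv2.resize(x,(450,300),interpolation=2) for x in(a,b)])[:,:,::-1])
E
```

```text
(no output)
```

View pics/t5.png

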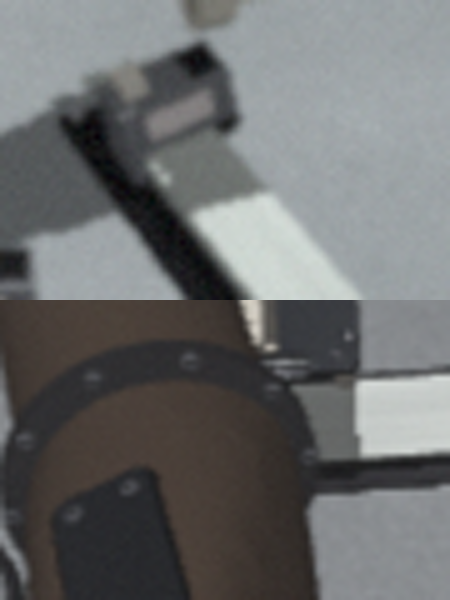

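```bash
python3 - <<'E'
from h import *
print("tip crop",(proj("side",[.6203,.2353,.0804])[0]-[242,138])*5)
for z in(.07,.075,.08,.085,.09):print(z,plane("side",[242+200/5,138+58/5],z).round(4), plane("side",[242+127/5,138+80/5],z).round(4))
r=arm.place_of("side","cassette1_pad")[:3]
for q in r: p=np.array(q["point"])*[W,H];print(q["conf"],p,plane("side",p,.08)[:2])
E
```

```text
tip crop [203.86536633  63.36646472]
0.07 [0.627  0.2569 0.07  ] [0.579  0.2499 0.07  ]
0.075 [0.6239 0.2494 0.075 ] [0.5763 0.2425 0.075 ]
0.08 [0.6207 0.242  0.08  ] [0.5735 0.2351 0.08  ]
0.085 [0.6175 0.2345 0.085 ] [0.5708 0.2277 0.085 ]
0.09 [0.6144 0.2271 0.09  ] [0.568  0.2203 0.09  ]
0.56 [280.  149.1] [0.6163615  0.24649402]
```

>>> move_arm(motion=[{"tx":0,"ty":0,"tz":0.001,"twist":0},{"tx":0,"ty":0,"tz":0.001,"twist":0},{"tx":0,"ty":0,"tz":0,"twist":0}])

```text
clock: 14.0
position: [0.6203, 0.2353, 0.0784]
ee_rot: [0.07, -3.141, 0.0]
force: [0.5, -0.3, -0.0]
width: 0.005
gripper_force: 0.0
```

>>> move_arm(motion=[{"tx":0,"ty":0,"tz":0.001,"twist":0},{"tx":0,"ty":0,"tz":0.001,"twist":0},{"tx":0,"ty":0,"tz":0,"twist":0}])

```text
clock: 14.3
position: [0.6202, 0.2353, 0.0764]
ee_rot: [0.07, -3.141, 0.0]
force: [1.0, 0.4, -1.1]
width: 0.003
gripper_force: 0.0
```

```bash
python3 - <<'E'
from h import *
im=np.mean([arm.get_image("side") for _ in range(2)],0);np.save("a.npy",im)
E
```

>>> move_arm(motion=[{"tx":0,"ty":0,"tz":-0.02,"twist":0},{"tx":0,"ty":0,"tz":-0.03,"twist":0},{"tx":0,"ty":0,"tz":-0.03,"twist":0},{"tx":0,"ty":0,"tz":-0.03,"twist":0},{"tx":0,"ty":0,"tz":-0.03,"twist":0},{"tx":0,"ty":0,"tz":0,"twist":0}])

```text
clock: 15.0
position: [0.6227, 0.2362, 0.2216]
ee_rot: [-0.069, 3.134, 0.005]
force: [0.9, 0.5, 0.9]
width: 0.006
gripper_force: 0.0
```

```bash
python3 - <<'E'
from h import *
im=np.mean([arm.get_image("side") for _ in range(2)],0);np.save("b.npy",im)
a=np.load("a.npy");d=np.abs(a-im).max(2)
print("tip proj",proj("side",[.6203,.2353,.0764])[0])
sub=d[138:175,262:305]
for r in range(138,172,2): print(r,''.join('#' if v>25 else '.' for v in d[r,255:310]))
print()
g=im.mean(2)
for r in range(138,176,2): print(r,' '.join('%3d'%v for v in g[r,258:300:2]))
E
```

```text
tip proj [282.74792649 151.87870587]
138 .......................##################..............
140 .......................############....................
142 ........................##########.....................
144 ........................########.......................
146 .......................................................
148 .......................................................
150 .......................................................
152 .......................................................
154 ####...................................................
156 ####...................................................
158 .......................................................
160 .......................................................
162 .......................................................
164 .......................................................
166 .......................................................
168 .......................................................
170 .................##....................................

138 158 159 158 158 158 155 156 155 158 15
[... 929 characters left out ...]
  65  32  43  78 112 111  80  98 119 125 126 125 120  98  66  71 143 161 160 160 163
162  27   9  35  56  78  76  83 122 125 126 122 106  81  69  45  45 131 160 162 160 162
164  17  14  24  52  63  74  73 111 118 107  84  79  94 102  74 109 159 160 159 161 162
166  21  20  21  51  60  70  68  83  83  85  96 107 109 109 115 149 161 159 160 161 160
168  31  17  16  38  54  70  71  87 104 107 107 110 108 109 111 122 152 159 160 161 161
170  68  24  17  21  46  72  76 102 106 109 107 109 108 110 110 111 126 155 159 158 161
172  85  55  18  17  25  53  70  88 105 108 108 108 110 110 110 111 116 143 161 158 163
174  87  78  39  17  19  31  49  61  98 106 110 109 115 121 148 153 169 200 186 160 160
```

The difference image puts the visible fingertip about 20 mm above the projected TCP, so the fingers haven't reached the pad yet. I'll find contact by feel.

```bash
python3 go.py .6195 .2353 .0764 182.6
```

```text
pos [0.6206 0.2355 0.2172] yaw -177.5 tilt 0.08 F [-0.18 -0.15 -0.18] w 0.003 gf 0.0 t 15.1
shift [ 0.0013 -0.0002  0.1408] twist deg -0.1 units -0.0006
```

>>> move_arm(motion=[{"tx":0,"ty":0,"tz":0.03,"twist":0},{"tx":0,"ty":0,"tz":0.03,"twist":0},{"tx":0,"ty":0,"tz":0.03,"twist":0},{"tx":0,"ty":0,"tz":0.03,"twist":0},{"tx":0,"ty":0,"tz":0.02,"twist":0},{"tx":0,"ty":0,"tz":0.004,"twist":0},{"tx":0,"ty":0,"tz":0.002,"twist":0},{"tx":0,"ty":0,"tz":0,"twist":0}])

```text
clock: 15.9
position: [0.6207, 0.2354, 0.0711]
ee_rot: [-0.07, 3.14, 0.0]
force: [0.1, -0.2, 0.4]
width: 0.0
gripper_force: 0.0
```

>>> move_arm(motion=[{"tx":0,"ty":0,"tz":0.001,"twist":0},{"tx":0,"ty":0,"tz":0.001,"twist":0},{"tx":0,"ty":0,"tz":0,"twist":0}])

```text
clock: 16.2
position: [0.6206, 0.2355, 0.0692]
ee_rot: [-0.07, 3.14, 0.001]
force: [-0.3, -0.2, 0.5]
width: 0.005
gripper_force: 0.0
```

>>> move_arm(motion=[{"tx":0,"ty":0,"tz":0.001,"twist":0},{"tx":0,"ty":0,"tz":0.001,"twist":0},{"tx":0,"ty":0,"tz":0,"twist":0}])

```text
clock: 16.5
position: [0.6203, 0.2353, 0.0665]
ee_rot: [0.07, -3.141, 0.0]
force: [0.3, 0.2, -0.5]
width: 0.006
gripper_force: 0.0
```

>>> move_arm(motion=[{"tx":0,"ty":0,"tz":0.001,"twist":0},{"tx":0,"ty":0,"tz":0.001,"twist":0},{"tx":0,"ty":0,"tz":0,"twist":0}])

```text
clock: 16.8
position: [0.6202, 0.2353, 0.0644]
ee_rot: [0.07, -3.141, 0.0]
force: [0.3, 0.3, -1.3]
width: 0.003
gripper_force: 0.0
```

>>> move_arm(motion=[{"tx":0,"ty":0,"tz":0.001,"twist":0},{"tx":0,"ty":0,"tz":0.001,"twist":0},{"tx":0,"ty":0,"tz":0,"twist":0}])

```text
clock: 17.1
position: [0.6203, 0.2353, 0.0625]
ee_rot: [0.07, -3.141, 0.0]
force: [0.2, -0.1, 0.4]
width: 0.007
gripper_force: 0.0
```

>>> move_arm(motion=[{"tx":0,"ty":0,"tz":0.001,"twist":0},{"tx":0,"ty":0,"tz":0.001,"twist":0},{"tx":0,"ty":0,"tz":0,"twist":0}])

```text
clock: 17.4
position: [0.621, 0.2355, 0.0611]
ee_rot: [-0.07, 3.14, 0.001]
force: [2.0, -0.1, 3.3]
width: 0.003
gripper_force: 1.9
```

Contact is at TCP z 0.061, so the real tips sit about 20+ mm above the reported TCP. Continuing to press.

>>> move_arm(motion=[{"tx":0,"ty":0,"tz":0.001,"twist":0},{"tx":0,"ty":0,"tz":0.001,"twist":0},{"tx":0,"ty":0,"tz":0,"twist":0}])

```text
clock: 17.7
position: [0.622, 0.2356, 0.0597]
ee_rot: [-0.069, 3.138, 0.001]
force: [2.8, 0.3, 5.6]
width: 0.004
gripper_force: 3.0
```

>>> move_arm(motion=[{"tx":0,"ty":0,"tz":0.001,"twist":0},{"tx":0,"ty":0,"tz":0.001,"twist":0},{"tx":0,"ty":0,"tz":0,"twist":0}])

```text
clock: 18.0
position: [0.6231, 0.2357, 0.0583]
ee_rot: [-0.069, 3.136, 0.002]
force: [4.6, 0.1, 8.2]
width: 0.005
gripper_force: 3.9
```

>>> move_arm(motion=[{"tx":0,"ty":0,"tz":0.001,"twist":0},{"tx":0,"ty":0,"tz":0.001,"twist":0},{"tx":0,"ty":0,"tz":0,"twist":0}])

```text
clock: 18.3
position: [0.6211, 0.2354, 0.0552]
ee_rot: [-0.069, 3.139, 0.001]
force: [-0.4, 0.0, -0.6]
width: 0.007
gripper_force: 0.0
```

The force rose to over 8 N and then vanished, which is the click. I'll push a little further to confirm the seat.

>>> move_arm(motion=[{"tx":0,"ty":0,"tz":0.001,"twist":0},{"tx":0,"ty":0,"tz":0.001,"twist":0},{"tx":0,"ty":0,"tz":0,"twist":0}])

```text
clock: 18.6
position: [0.6196, 0.2352, 0.0519]
ee_rot: [0.07, -3.139, 0.001]
force: [-0.5, -0.7, 0.8]
width: 0.007
gripper_force: 0.0
```

>>> move_arm(motion=[{"tx":0,"ty":0,"tz":0.001,"twist":0},{"tx":0,"ty":0,"tz":0.001,"twist":0},{"tx":0,"ty":0,"tz":0,"twist":0}])

```text
clock: 18.9
position: [0.6202, 0.2353, 0.0504]
ee_rot: [0.07, -3.141, 0.0]
force: [-0.2, -0.5, -0.7]
width: 0.004
gripper_force: 0.0
```

>>> move_arm(motion=[{"tx":0,"ty":0,"tz":0.001,"twist":0},{"tx":0,"ty":0,"tz":0.001,"twist":0},{"tx":0,"ty":0,"tz":0,"twist":0}])

```text
clock: 19.2
position: [0.6207, 0.2354, 0.0494]
ee_rot: [-0.07, 3.14, 0.001]
force: [-1.3, 0.1, 6.9]
width: 0.005
gripper_force: 3.5
```

>>> move_arm(motion=[{"tx":0,"ty":0,"tz":0.001,"twist":0},{"tx":0,"ty":0,"tz":0.001,"twist":0},{"tx":0,"ty":0,"tz":0,"twist":0}])

```text
clock: 19.5
position: [0.6217, 0.2356, 0.0493]
ee_rot: [-0.069, 3.138, 0.002]
force: [-5.0, -1.8, 19.6]
width: 0.005
gripper_force: 9.9
```

```bash
python3 - <<'E'
from h import *
im=np.mean([arm.get_image("side") for _ in range(2)],0).astype(np.uint8)
s=cv2.resize(im[145:175,258:300],None,fx=12,fy=12,interpolation=2)
cv2.imwrite("pics/t6.png",cv2.resize(im[130:190,245:325],None,fx=9,fy=9,interpolation=2)[:,:,::-1])
E
```

```text
(no output)
```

View pics/t6.png

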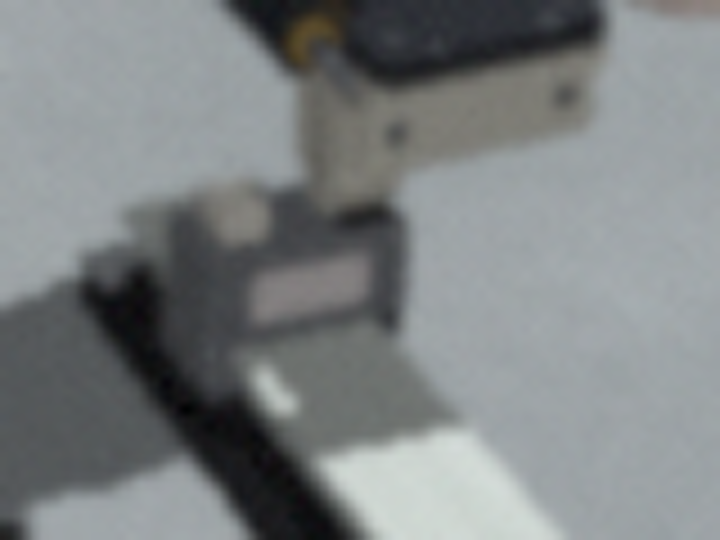

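The picture shows the first cassette flat on the rail, with the lip under the near edge and the label parallel to the flange. The stop is at TCP z 0.0495, so the tips are about 24 mm above the reported TCP. The same recipe works for cassette 2.

>>> move_arm(motion=[{"tx":0,"ty":0,"tz":-0.03,"twist":0},{"tx":0,"ty":0,"tz":-0.045,"twist":0},{"tx":0,"ty":0,"tz":0,"twist":0}], gripper=-0.4)

```text
clock: 19.9
position: [0.624, 0.2367, 0.1279]
ee_rot: [-0.069, 3.132, 0.006]
force: [1.4, -0.6, 0.1]
width: 0.216
gripper_force: 0.0
```

```bash
python3 go.py .4659 .1374 .125 162.3
```

```text
pos [0.624  0.2367 0.1279] yaw -177.5 tilt 0.56 F [ 1.44 -0.65  0.15] w 0.216 gf 0.0 t 19.9
shift [ 0.1624 -0.0922  0.0011] twist deg 20.2 units 0.2248
```

>>> move_arm(motion=[{"tx":0.04,"ty":-0.023,"tz":0,"twist":0},{"tx":0.04,"ty":-0.023,"tz":0,"twist":0},{"tx":0.04,"ty":-0.023,"tz":0,"twist":0},{"tx":0.04,"ty":-0.023,"tz":0,"twist":0},{"tx":0,"ty":0,"tz":0,"twist":0.075},{"tx":0,"ty":0,"tz":0,"twist":0.075},{"tx":0,"ty":0,"tz":0,"twist":0.075},{"tx":0,"ty":0,"tz":0,"twist":0},{"tx":0,"ty":0,"tz":0,"twist":0}])

```text
clock: 20.8
position: [0.4646, 0.1364, 0.1216]
ee_rot: [0.478, 3.105, 0.0]
force: [-0.3, -0.2, 0.9]
width: 0.703
gripper_force: 0.0
```

```bash
python3 go.py .4659 .1374 .022 162.3
```

```text
pos [0.4646 0.1364 0.1216] yaw 162.5 tilt 0.01 F [-0.32 -0.24  0.87] w 0.703 gf 0.0 t 20.8
shift [-0.0009  0.0013  0.0996] twist deg 0.2 units 0.0023
```

>>> move_arm(motion=[{"tx":-0.0009,"ty":0.0013,"tz":0.02,"twist":0.0023},{"tx":0,"ty":0,"tz":0.03,"twist":0},{"tx":0,"ty":0,"tz":0.03,"twist":0},{"tx":0,"ty":0,"tz":0.0196,"twist":0},{"tx":0,"ty":0,"tz":0,"twist":0},{"tx":0,"ty":0,"tz":0,"twist":0}])

```text
clock: 21.4
position: [0.4659, 0.1372, 0.0222]
ee_rot: [-0.487, -3.103, 0.001]
force: [-0.2, 1.1, 0.2]
width: 0.702
gripper_force: 0.0
```

>>> move_arm(motion=[{"tx":0,"ty":0,"tz":0,"twist":0},{"tx":0,"ty":0,"tz":0,"twist":0},{"tx":0,"ty":0,"tz":0,"twist":0},{"tx":0,"ty":0,"tz":0,"twist":0},{"tx":0,"ty":0,"tz":0,"twist":0},{"tx":0,"ty":0,"tz":0,"twist":0},{"tx":0,"ty":0,"tz":0,"twist":0},{"tx":0,"ty":0,"tz":0,"twist":0}], gripper=1, squeeze=3)

```text
clock: 22.2
position: [0.4662, 0.1375, 0.0222]
ee_rot: [0.489, 3.103, 0.001]
force: [-0.2, -0.5, 4.3]
width: 0.394
gripper_force: 3.0
```

>>> move_arm(motion=[{"tx":0.0024,"ty":0,"tz":-0.0034,"twist":0},{"tx":0.003,"ty":0,"tz":-0.0032,"twist":0},{"tx":0.0034,"ty":0,"tz":-0.0029,"twist":0},{"tx":0.0033,"ty":0,"tz":-0.0027,"twist":0},{"tx":0.0035,"ty":0,"tz":-0.0026,"twist":0},{"tx":0.0037,"ty":0,"tz":-0.0024,"twist":0},{"tx":0,"ty":0,"tz":0,"twist":0},{"tx":0,"ty":0,"tz":0,"twist":0}])

```text
clock: 23.0
position: [0.4475, 0.1434, 0.0393]
ee_rot: [0.489, 3.103, 0.0]
force: [-0.7, 0.7, -1.4]
width: 0.389
gripper_force: 3.0
```

```bash
python3 - <<'E'
from h import *
im=np.mean([arm.get_image("side") for _ in range(2)],0).astype(np.uint8)
c=proj("side",[.43,.12,.05])[0].astype(int);print(c)
for t in(0,10,15,20,25,30):
    p=np.array([.43,.12,.04]);y=np.radians(-17.7);a=np.radians(t)
    q=p+.03*np.array([np.cos(a)*np.cos(y),np.cos(a)*np.sin(y),np.sin(a)]);d=np.diff(proj("side",np.array([p,q])),axis=0)[0]
    print(t,round(float(np.degrees(np.arctan2(-d[1],d[0]))),1),end=" | ")
print()
s=cv2.cvtColor(cv2.resize(im[c[1]-20:c[1]+25,c[0]-25:c[0]+30],None,fx=9,fy=9,interpolation=2),cv2.COLOR_RGB2GRAY)
for th in(95,105,112):
  for k in cv2.findContours((s>th).astype(np.uint8),0,2)[0]:
    if 2000<cv2.contourArea(k)<12000: print(th,cv2.minAreaRect(k),cv2.contourArea(k))
E
```

```text
[230 197]
0 2.2 | 10 10.0 | 15 14.0 | 20 18.1 | 25 22.3 | 30 26.7 | 
95 ((61.99999237060547, 368.4999694824219), (123.99998474121094, 70.99998474121094), 0.0) 7264.0
95 ((224.37045288085938, 186.9422149658203), (61.28288269042969, 146.9912567138672), 70.38211822509766) 8011.0
105 ((60.49999237060547, 370.4999694824219), (120.99998474121094, 66.99998474121094), -0.0) 6524.5
105 ((224.4500274658203, 186.84999084472656), (53.12626266479492, 140.72134399414062), 71.56505584716797) 6770.0
112 ((59.49999237060547, 371.4999694824219), (118.99998474121094, 64.99998474121094), 0.0) 6136.5
112 ((224.57846069335938, 186.77676391601562), (48.45022201538086, 136.70437622070312), 71.96571350097656) 5939.0
```

Tilt is about 21°. Firm the grip and carry it to the rail.

>>> move_arm(motion=[{"tx":0,"ty":0,"tz":0,"twist":0},{"tx":0,"ty":0,"tz":0,"twist":0},{"tx":0,"ty":0,"tz":-0.01,"twist":0},{"tx":0,"ty":0,"tz":-0.02,"twist":0},{"tx":0,"ty":0,"tz":-0.03,"twist":0},{"tx":0,"ty":0,"tz":-0.01,"twist":-0.06},{"tx":0,"ty":0,"tz":0,"twist":-0.06},{"tx":0,"ty":0,"tz":0,"twist":-0.06},{"tx":0,"ty":0,"tz":0,"twist":-0.048},{"tx":0,"ty":0,"tz":0,"twist":0}], squeeze=25)

```text
clock: 24.1
position: [0.4476, 0.1431, 0.1098]
ee_rot: [-0.073, 3.14, 0.0]
force: [0.2, 0.7, -1.5]
width: 0.375
gripper_force: 25.0
```

```bash
python3 go.py .5915 .1339 .0615 182.6
```

```text
pos [0.4476 0.1431 0.1098] yaw -177.3 tilt 0.02 F [ 0.23  0.69 -1.48] w 0.375 gf 25.0 t 24.1
shift [-0.1433 -0.0158  0.0484] twist deg 0.1 units 0.0006
```

>>> move_arm(motion=[{"tx":-0.02,"ty":-0.003,"tz":0,"twist":0},{"tx":-0.03,"ty":-0.004,"tz":0,"twist":0},{"tx":-0.03,"ty":-0.004,"tz":0,"twist":0},{"tx":-0.03,"ty":-0.0048,"tz":0,"twist":0},{"tx":-0.02,"ty":0,"tz":0,"twist":0},{"tx":-0.0133,"ty":0,"tz":0,"twist":0},{"tx":0,"ty":0,"tz":0.015,"twist":0},{"tx":0,"ty":0,"tz":0.015,"twist":0},{"tx":0,"ty":0,"tz":0.01,"twist":0},{"tx":0,"ty":0,"tz":0.005,"twist":0},{"tx":0,"ty":0,"tz":0.0034,"twist":0},{"tx":0,"ty":0,"tz":0,"twist":0}])

```text
clock: 25.3
position: [0.5913, 0.134, 0.0608]
ee_rot: [0.071, -3.141, 0.0]
force: [0.2, -0.0, -1.1]
width: 0.377
gripper_force: 25.0
```

>>> move_arm(motion=[{"tx":-0.004,"ty":0,"tz":0,"twist":0},{"tx":-0.004,"ty":0,"tz":0,"twist":0},{"tx":-0.004,"ty":0,"tz":0,"twist":0},{"tx":-0.003,"ty":0,"tz":0,"twist":0},{"tx":0,"ty":0,"tz":0,"twist":0},{"tx":0,"ty":0,"tz":0,"twist":0}])

```text
clock: 25.9
position: [0.6064, 0.1346, 0.0608]
ee_rot: [0.071, -3.141, 0.0]
force: [-0.1, -0.1, -0.8]
width: 0.375
gripper_force: 25.0
```

```bash
python3 go.py .6134 .1339 .0615 182.6;python3 - <<'E'
from h import *
im=np.mean([arm.get_image("side") for _ in range(2)],0).astype(np.uint8)
c=proj("side",[.585,.116,.07])[0].astype(int);print(c)
for t in(0,10,15,20,25,30):
    p=np.array([.57,.116,.06]);y=np.radians(2.6);a=np.radians(t)
    q=p+.03*np.array([np.cos(a)*np.cos(y),np.cos(a)*np.sin(y),np.sin(a)]);d=np.diff(proj("side",np.array([p,q])),axis=0)[0]
    print(t,round(float(np.degrees(np.arctan2(-d[1],d[0]))),1),end=" | ")
print()
s=cv2.cvtColor(cv2.resize(im[c[1]-20:c[1]+25,c[0]-25:c[0]+30],None,fx=9,fy=9,interpolation=2),cv2.COLOR_RGB2GRAY)
for th in(95,105,112):
  for k in cv2.findContours((s>th).astype(np.uint8),0,2)[0]:
    if 2000<cv2.contourArea(k)<12000: print(th,cv2.minAreaRect(k),cv2.contourArea(k))
E
```

```text
pos [0.6064 0.1346 0.0608] yaw -177.4 tilt 0.00 F [-0.14 -0.11 -0.75] w 0.375 gf 25.0 t 25.9
shift [-0.007  -0.001  -0.0007] twist deg -0.0 units -0.0000
[287 179]
0 14.9 | 10 22.9 | 15 26.6 | 20 30.3 | 25 34.0 | 30 37.6 | 
95 ((82.99998474121094, 383.9999694824219), (165.99996948242188, 39.99999237060547), -0.0) 3597.0
95 ((265.8263854980469, 192.0369110107422), (53.86838150024414, 141.75009155273438), 58.70695877075195) 6798.0
105 ((86.5, 388.0), (32.0, 151.0), 90.0) 2735.5
105 ((265.65472412109375, 192.0717010498047), (47.29659652709961, 135.3739776611328), 59.38140106201172) 5589.0
105 ((169.20799255371094, 126.40873718261719), (99.39768981933594, 131.5889892578125), 74.12405395507812) 6281.0
105 ((157.0741424560547, 26.878650665283203), (50.41419982910156, 121.34268951416016), 76.4295654296875) 5039.5
112 ((87.5, 389.0), (30.0, 143.0), 90.0) 2348.0
112 ((265.78900146484375, 191.8065643310547), (42.62606430053711, 130.4554901123047), 59.21585464477539) 4765.0
112 ((154.5, 135.0), (87.19564819335938, 67.6497802734375), 69.44395446777344) 3885.5
112 ((156.1757354736328, 27.68338394165039), (44.24628829956055, 114.1714859008789), 75.57923126220703) 4236.5
```

Tilt is 20–21° with no contact. Continue pushing in small steps.

>>> move_arm(motion=[{"tx":-0.0015,"ty":0,"tz":0,"twist":0},{"tx":-0.0015,"ty":0,"tz":0,"twist":0},{"tx":0,"ty":0,"tz":0,"twist":0},{"tx":0,"ty":0,"tz":0,"twist":0}])

```text
clock: 26.4
position: [0.6095, 0.1348, 0.0608]
ee_rot: [-0.071, 3.141, 0.0]
force: [-0.3, -0.0, -1.1]
width: 0.375
gripper_force: 25.0
```

>>> move_arm(motion=[{"tx":-0.001,"ty":0,"tz":0,"twist":0},{"tx":-0.001,"ty":0,"tz":0,"twist":0},{"tx":0,"ty":0,"tz":0,"twist":0},{"tx":0,"ty":0,"tz":0,"twist":0}])

```text
clock: 26.8
position: [0.6111, 0.1349, 0.0607]
ee_rot: [0.072, -3.14, 0.0]
force: [-1.4, -0.0, -1.4]
width: 0.378
gripper_force: 25.0
```

>>> move_arm(motion=[{"tx":-0.001,"ty":0,"tz":0,"twist":0},{"tx":-0.001,"ty":0,"tz":0,"twist":0},{"tx":0,"ty":0,"tz":0,"twist":0},{"tx":0,"ty":0,"tz":0,"twist":0}])

```text
clock: 27.2
position: [0.6123, 0.1349, 0.0602]
ee_rot: [0.072, -3.139, 0.0]
force: [-4.9, -0.4, -5.2]
width: 0.379
gripper_force: 25.0
```

>>> move_arm(motion=[{"tx":-0.001,"ty":0,"tz":0,"twist":0},{"tx":-0.001,"ty":0,"tz":0,"twist":0},{"tx":0,"ty":0,"tz":0.0005,"twist":0},{"tx":0,"ty":0,"tz":0,"twist":0}])

```text
clock: 27.6
position: [0.6144, 0.1349, 0.0599]
ee_rot: [0.072, -3.139, 0.0]
force: [-5.5, 1.2, -5.4]
width: 0.376
gripper_force: 25.0
```

>>> move_arm(motion=[{"tx":0,"ty":0,"tz":0,"twist":0},{"tx":0,"ty":0,"tz":0,"twist":0},{"tx":0,"ty":0,"tz":0,"twist":0}], squeeze=3)

```text
clock: 27.9
position: [0.6161, 0.1351, 0.0607]
ee_rot: [-0.071, 3.139, 0.0]
force: [-1.5, 0.2, -2.3]
width: 0.389
gripper_force: 3.0
```

>>> move_arm(motion=[{"tx":0,"ty":0,"tz":0,"twist":0},{"tx":0,"ty":0,"tz":0,"twist":0},{"tx":0,"ty":0,"tz":0,"twist":0},{"tx":0,"ty":0,"tz":0,"twist":0}], gripper=-0.1)

```text
clock: 28.3
position: [0.6158, 0.1351, 0.0607]
ee_rot: [-0.071, 3.14, 0.0]
force: [0.1, -1.3, 0.5]
width: 0.546
gripper_force: 0.0
```

>>> move_arm(motion=[{"tx":0,"ty":0,"tz":-0.02,"twist":0},{"tx":0,"ty":0,"tz":-0.02,"twist":0},{"tx":-0.004,"ty":0,"tz":0,"twist":0},{"tx":-0.005,"ty":0,"tz":0,"twist":0},{"tx":0,"ty":0,"tz":0,"twist":0}])

```text
clock: 28.8
position: [0.6247, 0.1353, 0.0996]
ee_rot: [0.071, -3.14, 0.0]
force: [-0.2, 0.8, -0.6]
width: 0.55
gripper_force: 0.0
```

>>> move_arm(motion=[{"tx":0,"ty":0,"tz":0,"twist":0},{"tx":0,"ty":0,"tz":0,"twist":0},{"tx":0,"ty":0,"tz":0,"twist":0},{"tx":0,"ty":0,"tz":0,"twist":0},{"tx":0,"ty":0,"tz":0,"twist":0},{"tx":0,"ty":0,"tz":0.015,"twist":0},{"tx":0,"ty":0,"tz":0.015,"twist":0},{"tx":0,"ty":0,"tz":0,"twist":0}], gripper=1)

```text
clock: 29.6
position: [0.6221, 0.135, 0.067]
ee_rot: [0.071, -3.136, 0.002]
force: [-0.1, 0.3, -0.5]
width: 0.006
gripper_force: 0.0
```

>>> move_arm(motion=[{"tx":0,"ty":0,"tz":0.002,"twist":0},{"tx":0,"ty":0,"tz":0.002,"twist":0},{"tx":0,"ty":0,"tz":0.001,"twist":0},{"tx":0,"ty":0,"tz":0.001,"twist":0},{"tx":0,"ty":0,"tz":0,"twist":0}])

```text
clock: 30.1
position: [0.6244, 0.1355, 0.0645]
ee_rot: [-0.071, 3.14, 0.0]
force: [0.2, 0.1, -0.1]
width: 0.002
gripper_force: 0.0
```

>>> move_arm(motion=[{"tx":0,"ty":0,"tz":0.001,"twist":0},{"tx":0,"ty":0,"tz":0.001,"twist":0},{"tx":0,"ty":0,"tz":0.001,"twist":0},{"tx":0,"ty":0,"tz":0,"twist":0}])

```text
clock: 30.5
position: [0.625, 0.1356, 0.0618]
ee_rot: [-0.071, 3.139, 0.001]
force: [0.1, -0.3, 3.5]
width: 0.006
gripper_force: 1.8
```

>>> move_arm(motion=[{"tx":0,"ty":0,"tz":0.001,"twist":0},{"tx":0,"ty":0,"tz":0.001,"twist":0},{"tx":0,"ty":0,"tz":0.001,"twist":0},{"tx":0,"ty":0,"tz":0,"twist":0}])

```text
clock: 30.9
position: [0.6266, 0.1358, 0.0597]
ee_rot: [-0.071, 3.136, 0.001]
force: [3.3, -0.5, 6.0]
width: 0.01
gripper_force: 3.5
```

>>> move_arm(motion=[{"tx":0,"ty":0,"tz":0.001,"twist":0},{"tx":0,"ty":0,"tz":0.001,"twist":0},{"tx":0,"ty":0,"tz":0.001,"twist":0},{"tx":0,"ty":0,"tz":0,"twist":0}])

```text
clock: 31.3
position: [0.6278, 0.1359, 0.0574]
ee_rot: [-0.071, 3.134, 0.002]
force: [5.4, 0.5, 10.0]
width: 0.005
gripper_force: 4.8
```

>>> move_arm(motion=[{"tx":0,"ty":0,"tz":0.001,"twist":0},{"tx":0,"ty":0,"tz":0.001,"twist":0},{"tx":0,"ty":0,"tz":0.001,"twist":0},{"tx":0,"ty":0,"tz":0,"twist":0}])

```text
clock: 31.7
position: [0.6233, 0.1354, 0.0516]
ee_rot: [0.072, -3.139, 0.001]
force: [-1.3, 0.1, 0.3]
width: 0.009
gripper_force: 0.0
```

>>> move_arm(motion=[{"tx":0,"ty":0,"tz":0.001,"twist":0},{"tx":0,"ty":0,"tz":0.001,"twist":0},{"tx":0,"ty":0,"tz":0,"twist":0}])

```text
clock: 32.0
position: [0.624, 0.1354, 0.05]
ee_rot: [0.072, -3.14, 0.0]
force: [-0.4, -0.4, 0.4]
width: 0.006
gripper_force: 0.0
```

It clicked in the same way. Confirm the stop, then lift and locate the leftovers again.

>>> move_arm(motion=[{"tx":0,"ty":0,"tz":0.001,"twist":0},{"tx":0,"ty":0,"tz":0.001,"twist":0},{"tx":0,"ty":0,"tz":0.001,"twist":0},{"tx":0,"ty":0,"tz":0,"twist":0}])

```text
clock: 32.4
position: [0.6252, 0.1356, 0.0493]
ee_rot: [-0.071, 3.139, 0.001]
force: [-4.9, -0.8, 16.4]
width: 0.005
gripper_force: 8.4
```

>>> move_arm(motion=[{"tx":0,"ty":0,"tz":-0.03,"twist":0},{"tx":0,"ty":0,"tz":-0.045,"twist":0},{"tx":0,"ty":0,"tz":-0.04,"twist":0},{"tx":0,"ty":-0.04,"tz":-0.03,"twist":0},{"tx":0,"ty":-0.04,"tz":0,"twist":0},{"tx":0.03,"ty":-0.04,"tz":0,"twist":0},{"tx":0.03,"ty":-0.04,"tz":0,"twist":0},{"tx":0,"ty":0,"tz":0,"twist":0},{"tx":0,"ty":0,"tz":0,"twist":0}], gripper=-0.1)

```text
clock: 33.3
position: [0.5713, -0.0283, 0.1928]
ee_rot: [-0.067, 3.14, 0.0]
force: [0.4, -0.2, 0.6]
width: 0.551
gripper_force: 0.0
```

```bash
cat > items.py <<'E'
from h import *
def items(cams=("top","side")):
  for c in cams:
    im=arm.get_image(c);z=.02;x0,x1,y0,y1=.28,.70,-.47,0.0
    hsv=rect(c,im,z,x0,x1,y0,y1);g=cv2.cvtColor(hsv,cv2.COLOR_RGB2GRAY)
    for nm,m in(("white",g>165),("dark",g<70)):
      m=cv2.morphologyEx(m.astype(np.uint8),cv2.MORPH_OPEN,np.ones((9,9)))
      for k in cv2.findContours(m,0,2)[0]:
        A=cv2.contourArea(k)/4
        if not 60<A<1200: continue
        r=cv2.minAreaRect(k);b=cv2.boxPoints(r);e=max((b[1]-b[0],b[2]-b[1]),key=np.linalg.norm)
        print(c,nm,"A%d"%A,np.round(np.array(r[1])/2,1),"dir %.0f"%(np.degrees(np.arctan2(-e[0],-e[1]))%180),"xy %.4f %.4f"%(x1-r[0][1]/2000,y1-r[0][0]/2000))
if __name__=="__main__": items()
E
python3 items.py; python3 go.py .4822 -.1020 .1 212
python3 - <<'E'
from h import *
a=arm.get_image("side")[135:200,245:345];b=arm.get_image("top")[150:240,180:440]
cv2.imwrite("pics/u0.png",np.vstack([cv2.resize(a,(520,338),interpolation=2),cv2.resize(b,(520,180),interpolation=2)])[:,:,::-1])
for q in("offcut1","nut1"):
    for r in arm.place_of("top",q): print(q,r["conf"],plane("top",np.array(r["point"])*[W,H],0)[:2].round(4))
E
```

```text
top white A633 [38. 19.] dir 90 xy 0.5625 -0.3960
top white A633 [17.6 44.1] dir 178 xy 0.5963 -0.1596
top white A88 [ 4.7 21.2] dir 178 xy 0.6675 -0.1795
top dark A91 [11. 10.] dir 0 xy 0.4735 -0.2830
side white A69 [ 5.  14.5] dir 90 xy 0.2850 -0.1447
side white A118 [12.5 11.5] dir 0 xy 0.2867 -0.1727
side white A131 [17. 11.] dir 0 xy 0.2890 -0.1170
side white A186 [14.7 23.8] dir 124 xy 0.2923 -0.0791
side white A124 [11.5 16.5] dir 90 xy 0.3177 -0.0788
side white A341 [21.5 25.5] dir 90 xy 0.3157 -0.1442
side white A140 [11.  19.8] dir 166 xy 0.3290 -0.0952
side white A69 [15.1  8.2] dir 43 xy 0.3801 -0.0554
side white A98 [10. 12.] dir 90 xy 0.3835 -0.0275
side white A211 [13.5 20.5] dir 90 xy 0.3877 -0.2722
side white A60 [ 5.5 11.5] dir 90 xy 0.3992 -0.2482
side white A160 [27.  12.9] dir 38 xy 0.3916 -0.3016
side white A295 [29.5 19.5] dir 0 xy 0.3982 -0.2273
side white A130 [11.  19.5] dir 90 xy 0.4125 -0.2507
side white A104 [15. 10.] dir 0 xy 0.4260 -0.1800
side white A72 [ 9.  10.5] dir 90 xy 0.4320 -0.2077
side white A122 [21.3  8. ] dir 3 xy 0.4290 -0.0792
side white 
[... 220 characters left out ...]
6.6 43.7] dir 97 xy 0.4843 -0.0999
side white A683 [42.4 26.9] dir 85 xy 0.4958 -0.2857
side white A107 [13.  12.5] dir 0 xy 0.5330 -0.3028
side white A826 [21.  43.5] dir 90 xy 0.5630 -0.3912
side white A166 [11.1 24.7] dir 93 xy 0.5784 -0.0191
side white A1140 [143.5  23.5] dir 0 xy 0.6282 -0.2132
side white A1157 [ 13.  105.6] dir 179 xy 0.6473 -0.0378
side white A61 [ 8.  10.5] dir 90 xy 0.6960 -0.0147
side dark A122 [12. 12.] dir 90 xy 0.4745 -0.2800
pos [ 0.5722 -0.0258  0.1924] yaw -177.3 tilt 0.05 F [ 0.11  0.41 -0.18] w 0.553 gf 0.0 t 33.4
shift [ 0.0935 -0.0719  0.0923] twist deg -29.3 units -0.3258
offcut1 0.5 [ 0.5664 -0.3881]
nut1 0.62 [ 0.4778 -0.2768]
nut1 0.39 [0.6609 0.1409]
```

View pics/u0.png

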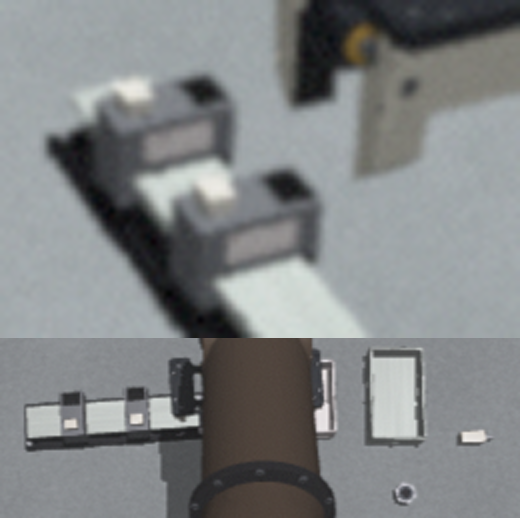

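The picture shows both cassettes flat and square on the rail, with the nut and far offcut unmoved. Now the near offcut: (0.482, −0.102), long axis 121.5°.

```bash
python3 go.py .4822 -.1020 .05 121.5
```

```text
pos [ 0.5721 -0.0259  0.1921] yaw -177.3 tilt 0.01 F [-0.38 -0.12  0.06] w 0.551 gf 0.0 t 33.6
shift [ 0.0934 -0.0718  0.1421] twist deg 61.2 units 0.6802
```

>>> move_arm(motion=[{"tx":0.03,"ty":-0.025,"tz":0.03,"twist":0},{"tx":0.033,"ty":-0.025,"tz":0.03,"twist":0},{"tx":0.03,"ty":-0.022,"tz":0.03,"twist":0},{"tx":0,"ty":0,"tz":0,"twist":0.085},{"tx":0,"ty":0,"tz":0,"twist":0.085},{"tx":0,"ty":0,"tz":0,"twist":0.085},{"tx":0,"ty":0,"tz":0,"twist":0.085},{"tx":0,"ty":0,"tz":0,"twist":0.085},{"tx":0,"ty":0,"tz":0,"twist":0.085},{"tx":0,"ty":0,"tz":0,"twist":0.085},{"tx":0,"ty":0,"tz":0,"twist":0.085},{"tx":0,"ty":0,"tz":0,"twist":0}])

```text
clock: 34.8
position: [0.4832, -0.102, 0.1028]
ee_rot: [1.538, 2.739, -0.0]
force: [0.2, 0.3, -0.4]
width: 0.552
gripper_force: 0.0
```

```bash
python3 go.py .4822 -.1020 -.0205 121.5
```

```text
pos [ 0.4832 -0.102   0.1028] yaw 121.4 tilt 0.02 F [ 0.17  0.27 -0.35] w 0.552 gf 0.0 t 34.8
shift [ 0.0005 -0.0008  0.1233] twist deg -0.1 units -0.0015
```

>>> move_arm(motion=[{"tx":0,"ty":-0.001,"tz":0.03,"twist":0},{"tx":0,"ty":0,"tz":0.03,"twist":0},{"tx":0,"ty":0,"tz":0.03,"twist":0},{"tx":0,"ty":0,"tz":0.015,"twist":0},{"tx":0,"ty":0,"tz":0.008,"twist":0},{"tx":0,"ty":0,"tz":0.005,"twist":0},{"tx":0,"ty":0,"tz":0,"twist":0}])

```text
clock: 35.5
position: [0.4821, -0.1031, -0.0151]
ee_rot: [-1.535, -2.741, -0.0]
force: [-0.5, -0.1, -0.2]
width: 0.549
gripper_force: 0.0
```

>>> move_arm(motion=[{"tx":0,"ty":0,"tz":0.003,"twist":0},{"tx":0,"ty":0,"tz":0,"twist":0},{"tx":0,"ty":0,"tz":0,"twist":0},{"tx":0,"ty":0,"tz":0,"twist":0},{"tx":0,"ty":0,"tz":0,"twist":0},{"tx":0,"ty":0,"tz":0,"twist":0},{"tx":0,"ty":0,"tz":0,"twist":0},{"tx":0,"ty":0,"tz":0,"twist":0}], gripper=1, squeeze=12)

```text
clock: 36.3
position: [0.4821, -0.1032, -0.0178]
ee_rot: [1.537, 2.739, 0.0]
force: [-0.7, 0.4, 5.6]
width: 0.197
gripper_force: 12.0
```

Gripped (18 mm). Lift and carry to the square bin.

>>> move_arm(motion=[{"tx":0,"ty":0,"tz":-0.02,"twist":0},{"tx":0,"ty":0,"tz":-0.04,"twist":0},{"tx":0,"ty":0,"tz":-0.04,"twist":0},{"tx":0,"ty":0,"tz":0,"twist":0},{"tx":0,"ty":0,"tz":0,"twist":0}])

```text
clock: 36.8
position: [0.4824, -0.103, 0.0826]
ee_rot: [1.536, 2.739, 0.002]
force: [0.8, 0.7, -1.1]
width: 0.192
gripper_force: 12.0
```

```bash
python3 go.py .608 -.127 .008 121.5; python3 - <<'E'
from h import *
for c in("top","side"):
    im=arm.get_image(c)
    for q in("square_bin","oblong_bin"):
        for r in arm.regions_of(c,q)[:1]:
            ys,xs=np.nonzero(r["region"]);print(c,q,round(r["conf"],2),len(xs),"rim bbox",plane(c,[xs.min(),ys.min()],.04)[:2].round(3),plane(c,[xs.max(),ys.max()],.04)[:2].round(3))
E
```

```text
pos [ 0.4824 -0.103   0.0826] yaw 121.4 tilt 0.11 F [ 0.83  0.74 -1.12] w 0.192 gf 12.0 t 36.8
shift [-0.0859  0.0945  0.0748] twist deg -0.1 units -0.0008
top square_bin 0.67 493 rim bbox [ 0.691 -0.053] [ 0.606 -0.173]
top oblong_bin 0.67 1159 rim bbox [ 0.707 -0.231] [ 0.549 -0.313]
side square_bin 0.92 2814 rim bbox [ 0.587 -0.019] [ 0.646 -0.237]
side oblong_bin 0.86 3625 rim bbox [ 0.579 -0.188] [ 0.655 -0.379]
```

```bash
python3 go.py .612 -.120 .008 121.5
```

```text
pos [ 0.4811 -0.1032  0.081 ] yaw 121.4 tilt 0.11 F [-0.38 -0.12 -0.29] w 0.199 gf 12.0 t 37.1
shift [-0.0826  0.1031  0.0728] twist deg -0.1 units -0.0011
```

>>> move_arm(motion=[{"tx":-0.0206,"ty":0.0258,"tz":0,"twist":0},{"tx":-0.0206,"ty":0.0258,"tz":0,"twist":0},{"tx":-0.0207,"ty":0.0258,"tz":0,"twist":0},{"tx":-0.0207,"ty":0.0257,"tz":0,"twist":0},{"tx":0,"ty":0,"tz":0.03,"twist":0},{"tx":0,"ty":0,"tz":0.025,"twist":0},{"tx":0,"ty":0,"tz":0.015,"twist":0},{"tx":0,"ty":0,"tz":0,"twist":0},{"tx":0,"ty":0,"tz":0,"twist":0}])

```text
clock: 38.0
position: [0.6129, -0.1202, 0.0122]
ee_rot: [-1.538, -2.739, 0.0]
force: [0.4, 0.6, -0.5]
width: 0.196
gripper_force: 12.0
```

>>> move_arm(motion=[{"tx":0,"ty":0,"tz":0,"twist":0},{"tx":0,"ty":0,"tz":0,"twist":0},{"tx":0,"ty":0,"tz":0,"twist":0},{"tx":0,"ty":0,"tz":-0.03,"twist":0},{"tx":0,"ty":0,"tz":-0.04,"twist":0},{"tx":0,"ty":0,"tz":-0.03,"twist":0},{"tx":0,"ty":0,"tz":0,"twist":0},{"tx":0,"ty":0,"tz":0,"twist":0}], gripper=0.2)

```text
clock: 38.8
position: [0.6134, -0.1198, 0.1129]
ee_rot: [1.536, 2.738, 0.002]
force: [-0.5, -0.3, -0.8]
width: 0.402
gripper_force: 0.0
```

```bash
python3 items.py | grep top; python3 go.py .479 -.282 .05 182.6
```

```text
top white A639 [19.5 38.5] dir 90 xy 0.5622 -0.3957
top dark A89 [11.   9.5] dir 0 xy 0.4735 -0.2828
pos [ 0.6123 -0.1196  0.1112] yaw 121.4 tilt 0.08 F [ 0.5  -0.5  -0.54] w 0.403 gf 0.0 t 38.9
shift [-0.0692 -0.1983  0.0613] twist deg -61.2 units -0.6798
```

```bash
python3 go.py .4742 -.282 -.0178 121.4
```

```text
pos [ 0.6123 -0.1196  0.1112] yaw 121.4 tilt 0.08 F [ 0.5  -0.5  -0.54] w 0.403 gf 0.0 t 38.9
shift [-0.0668 -0.2024  0.1291] twist deg 0.0 units 0.0002
```

>>> move_arm(motion=[{"tx":-0.0134,"ty":-0.0405,"tz":0,"twist":0},{"tx":-0.0134,"ty":-0.0405,"tz":0,"twist":0},{"tx":-0.0134,"ty":-0.0405,"tz":0,"twist":0},{"tx":-0.0133,"ty":-0.0405,"tz":0,"twist":0},{"tx":-0.0133,"ty":-0.0404,"tz":0,"twist":0},{"tx":0,"ty":0,"tz":0.03,"twist":0},{"tx":0,"ty":0,"tz":0.03,"twist":0},{"tx":0,"ty":0,"tz":0.02,"twist":0},{"tx":0,"ty":0,"tz":0,"twist":0},{"tx":0,"ty":0,"tz":0,"twist":0}], gripper=-0.15)

```text
clock: 39.9
position: [0.4744, -0.2823, 0.0315]
ee_rot: [-1.537, -2.738, 0.001]
force: [0.4, -0.5, 0.2]
width: 0.577
gripper_force: 0.0
```

```bash
python3 go.py .4742 -.282 -.0178 121.4; python3 - <<'E'
from h import *
im=arm.get_image("side");arm.get_image("side")
for r in arm.regions_of("side","nut1")[:2]:
    ys,xs=np.nonzero(r["region"]);print(r["conf"],len(xs),plane("side",[xs.mean(),ys.mean()],.012)[:2])
E
```

```text
pos [ 0.4744 -0.2823  0.0315] yaw 121.4 tilt 0.11 F [ 0.44 -0.54  0.18] w 0.577 gf 0.0 t 39.9
shift [0.0003 0.0001 0.0493] twist deg -0.0 units -0.0001
0.54 83 [ 0.47806282 -0.29092475]
```

>>> move_arm(motion=[{"tx":0,"ty":0,"tz":0.01,"twist":0},{"tx":0,"ty":0,"tz":0.01,"twist":0},{"tx":0,"ty":0,"tz":0.01,"twist":0},{"tx":0,"ty":0,"tz":0.01,"twist":0},{"tx":0,"ty":0,"tz":0.008,"twist":0},{"tx":0,"ty":0,"tz":0,"twist":0}])

```text
clock: 40.65
position: [0.4741, -0.282, -0.0174]
ee_rot: [-1.536, -2.738, 0.0]
force: [0.4, 0.1, 0.2]
width: 0.577
gripper_force: 0.0
```

>>> move_arm(motion=[{"tx":0,"ty":0,"tz":0,"twist":0},{"tx":0,"ty":0,"tz":0,"twist":0},{"tx":0,"ty":0,"tz":0,"twist":0},{"tx":0,"ty":0,"tz":0,"twist":0},{"tx":0,"ty":0,"tz":0,"twist":0},{"tx":0,"ty":0,"tz":0,"twist":0},{"tx":0,"ty":0,"tz":0,"twist":0}], gripper=1, squeeze=20)

```text
clock: 41.35
position: [0.4753, -0.2826, -0.0157]
ee_rot: [1.537, 2.739, 0.0]
force: [-0.5, -0.0, 5.4]
width: 0.339
gripper_force: 20.0
```

>>> move_arm(motion=[{"tx":0,"ty":0,"tz":-0.02,"twist":0},{"tx":0,"ty":0,"tz":-0.04,"twist":0},{"tx":0,"ty":0,"tz":-0.04,"twist":0},{"tx":0,"ty":0,"tz":0,"twist":0},{"tx":0,"ty":0,"tz":0,"twist":0}])

```text
clock: 41.85
position: [0.4754, -0.2823, 0.0844]
ee_rot: [1.536, 2.739, 0.001]
force: [-0.3, -0.1, -0.3]
width: 0.341
gripper_force: 20.0
```

```bash
python3 go.py .629 -.273 .01 121.4
```

```text
pos [ 0.4754 -0.2823  0.0844] yaw 121.4 tilt 0.09 F [-0.3  -0.1  -0.27] w 0.341 gf 20.0 t 41.9
shift [-0.072   0.1358  0.0747] twist deg 0.0 units 0.0003
```

>>> move_arm(motion=[{"tx":-0.018,"ty":0.034,"tz":0,"twist":0},{"tx":-0.018,"ty":0.034,"tz":0,"twist":0},{"tx":-0.018,"ty":0.034,"tz":0,"twist":0},{"tx":-0.018,"ty":0.0338,"tz":0,"twist":0},{"tx":0,"ty":0,"tz":0.03,"twist":0},{"tx":0,"ty":0,"tz":0.025,"twist":0},{"tx":0,"ty":0,"tz":0.017,"twist":0},{"tx":0,"ty":0,"tz":0,"twist":0},{"tx":0,"ty":0,"tz":0,"twist":0}])

```text
clock: 42.75
position: [0.6279, -0.2733, 0.0116]
ee_rot: [-1.537, -2.739, 0.0]
force: [0.0, -0.3, 0.2]
width: 0.341
gripper_force: 20.0
```

>>> move_arm(motion=[{"tx":0,"ty":0,"tz":0,"twist":0},{"tx":0,"ty":0,"tz":0,"twist":0},{"tx":0,"ty":0,"tz":0,"twist":0},{"tx":0,"ty":0,"tz":-0.03,"twist":0},{"tx":0,"ty":0,"tz":-0.04,"twist":0},{"tx":0,"ty":0,"tz":-0.03,"twist":0},{"tx":0,"ty":0,"tz":0,"twist":0},{"tx":0,"ty":0,"tz":0,"twist":0}], gripper=0.05)

```text
clock: 43.55
position: [0.629, -0.2732, 0.1132]
ee_rot: [1.536, 2.738, 0.001]
force: [-0.2, -0.2, -0.6]
width: 0.477
gripper_force: 0.0
```

```bash
python3 items.py | grep -E "top|5[56].* -0.3[89]"; python3 go.py .5625 -.394 -.0178 90
```

```text
top white A322 [19.5 21.5] dir 90 xy 0.5622 -0.4042
top white A496 [112.1   5.3] dir 89 xy 0.6930 -0.1150
pos [ 0.6278 -0.2726  0.1111] yaw 121.4 tilt 0.08 F [-0.65  0.2  -0.13] w 0.476 gf 0.0 t 43.6
shift [-0.0697 -0.119   0.1289] twist deg 31.4 units 0.3491
```

>>> move_arm(motion=[{"tx":-0.0233,"ty":-0.0397,"tz":0,"twist":0},{"tx":-0.0232,"ty":-0.0397,"tz":0,"twist":0},{"tx":-0.0232,"ty":-0.0396,"tz":0,"twist":0},{"tx":0,"ty":0,"tz":0,"twist":0.088},{"tx":0,"ty":0,"tz":0,"twist":0.088},{"tx":0,"ty":0,"tz":0,"twist":0.087},{"tx":0,"ty":0,"tz":0,"twist":0.086},{"tx":0,"ty":0,"tz":0.03,"twist":0},{"tx":0,"ty":0,"tz":0.03,"twist":0},{"tx":0,"ty":0,"tz":0.02,"twist":0},{"tx":0,"ty":0,"tz":0,"twist":0},{"tx":0,"ty":0,"tz":0,"twist":0}])

```text
clock: 44.85
position: [0.5626, -0.3945, 0.0314]
ee_rot: [-2.221, -2.22, 0.001]
force: [-0.6, -0.4, 0.5]
width: 0.477
gripper_force: 0.0
```

```bash
python3 go.py .5625 -.394 -.0178 90
```

```text
pos [ 0.5626 -0.3945  0.0314] yaw 90.0 tilt 0.10 F [-0.6  -0.44  0.5 ] w 0.477 gf 0.0 t 44.9
shift [ 0.0005 -0.      0.0492] twist deg -0.0 units -0.0002
```

>>> move_arm(motion=[{"tx":0,"ty":0,"tz":0.01,"twist":0},{"tx":0,"ty":0,"tz":0.01,"twist":0},{"tx":0,"ty":0,"tz":0.01,"twist":0},{"tx":0,"ty":0,"tz":0.01,"twist":0},{"tx":0,"ty":0,"tz":0.008,"twist":0},{"tx":0,"ty":0,"tz":0,"twist":0}])

```text
clock: 45.45
position: [0.5624, -0.3939, -0.0176]
ee_rot: [-2.22, -2.22, 0.001]
force: [0.1, 0.5, 0.4]
width: 0.474
gripper_force: 0.0
```

>>> move_arm(motion=[{"tx":0,"ty":0,"tz":0,"twist":0},{"tx":0,"ty":0,"tz":0,"twist":0},{"tx":0,"ty":0,"tz":0,"twist":0},{"tx":0,"ty":0,"tz":0,"twist":0},{"tx":0,"ty":0,"tz":0,"twist":0},{"tx":0,"ty":0,"tz":0,"twist":0},{"tx":0,"ty":0,"tz":0,"twist":0}], gripper=1, squeeze=12)

```text
clock: 46.15
position: [0.5634, -0.3948, -0.0156]
ee_rot: [2.221, 2.221, 0.0]
force: [0.5, 1.1, 3.9]
width: 0.193
gripper_force: 12.0
```

>>> move_arm(motion=[{"tx":0,"ty":0,"tz":-0.02,"twist":0},{"tx":0,"ty":0,"tz":-0.04,"twist":0},{"tx":0,"ty":0,"tz":-0.04,"twist":0},{"tx":0,"ty":0,"tz":0,"twist":0},{"tx":0,"ty":0,"tz":0,"twist":0}])

```text
clock: 46.65
position: [0.5636, -0.3948, 0.0847]
ee_rot: [2.22, 2.22, 0.001]
force: [-0.1, -0.6, -0.3]
width: 0.194
gripper_force: 12.0
```

```bash
python3 go.py .640 -.118 .02 90;python3 - <<'E'
from h import *
im=arm.get_image("top");a=rect("top",im,.03,.55,.70,-.20,-.04)
g=cv2.cvtColor(a,cv2.COLOR_RGB2GRAY)
print(g[::20,::16])
E
```

```text
pos [ 0.5636 -0.3948  0.0847] yaw 90.0 tilt 0.10 F [-0.08 -0.57 -0.31] w 0.194 gf 12.0 t 46.6
shift [0.2768 0.0763 0.0647] twist deg 0.0 units 0.0001
[[138 139 143 141 141 144 141 145 142 145 142 144 142 145 140 137 137 138
  142 138]
 [141 140 140 215 216 217 225 225 226 218 217 215 211 208 204 198 190 156
  141 141]
 [138 141 121 127  93  93  91  87  86  87  84  83  84  82  83  82  85 136
  142 139]
 [136 144 103 221 229 226 225 226 227 228 228 230 231 232 234 235 152 171
  140 142]
 [141 143 109 214 225 224 225 224 224 224 224 224 223 224 224 224 143 182
  137 140]
 [139 146 103 204 225 225 224 224 225 225 225 224 225 225 224 227 133 194
  133 145]
 [143 144 106 211 225 224 225 225 225 225 225 225 225 225 225 228 126 193
  139 140]
 [142 143 113 223 225 225 225 226 225 225 226 223 223 225 225 229 123 172
  140 141]
 [141 140 111 225 225 225 226 225 226 216 221 225 224 225 226 231 119 166
  138 140]
 [143 139 105 227 226 226 225 218 227 228 230 232 155 227 226 227 161 156
  139 142]
 [143 144 108 229 226 226 229 170 142 231 140 220 228 226 227 227 148 160
  140 138]
 [144 145 102 229 226 227 167 194 165 230 227 226 226 226 227 228 142 166
  138 140]
 [148 145 102 234 229 228 229 228 228 228 228 227 227 227 227 228 138 199
  137 139]
 [145 145  88 119 124 124 126 130 129 114 133 134 122 112 112 113 109 125
  143 145]
 [142 145  91  94  90  90 128 125 124 120 114 112  83 103 106  89  71  67
   63  61]]
```

>>> move_arm(motion=[{"tx":0.046,"ty":0.0127,"tz":0,"twist":0},{"tx":0.046,"ty":0.0127,"tz":0,"twist":0},{"tx":0.046,"ty":0.0127,"tz":0,"twist":0},{"tx":0.046,"ty":0.0127,"tz":0,"twist":0},{"tx":0.046,"ty":0.0127,"tz":0,"twist":0},{"tx":0.0468,"ty":0.0128,"tz":0,"twist":0},{"tx":0,"ty":0,"tz":0.03,"twist":0},{"tx":0,"ty":0,"tz":0.025,"twist":0},{"tx":0,"ty":0,"tz":0.012,"twist":0},{"tx":0,"ty":0,"tz":0,"twist":0},{"tx":0,"ty":0,"tz":0,"twist":0}])

```text
clock: 47.8
position: [0.6393, -0.1186, 0.0171]
ee_rot: [-2.223, -2.22, 0.001]
force: [-0.0, -0.5, 0.5]
width: 0.194
gripper_force: 12.0
```

>>> move_arm(motion=[{"tx":0,"ty":0,"tz":0,"twist":0},{"tx":0,"ty":0,"tz":0,"twist":0},{"tx":0,"ty":0,"tz":0,"twist":0},{"tx":0,"ty":0,"tz":-0.03,"twist":0},{"tx":0,"ty":0,"tz":-0.04,"twist":0},{"tx":0,"ty":0,"tz":-0.04,"twist":0},{"tx":0.04,"ty":-0.02,"tz":-0.04,"twist":0},{"tx":0.04,"ty":-0.04,"tz":0,"twist":0},{"tx":0.04,"ty":-0.04,"tz":0,"twist":0},{"tx":0.04,"ty":-0.04,"tz":0,"twist":0},{"tx":0.04,"ty":-0.04,"tz":0,"twist":0},{"tx":0,"ty":0,"tz":0,"twist":0}], gripper=0.25)

```text
clock: 49.0
position: [0.4765, 0.0629, 0.1599]
ee_rot: [-2.208, -2.227, 0.0]
force: [0.6, -0.3, -0.8]
width: 0.378
gripper_force: 0.0
```

```bash
python3 go.py .5 .1 .2 90; python3 - <<'E'
from h import *
a=arm.get_image("side");b=arm.get_image("top")
cv2.imwrite("pics/u1.png",np.vstack([cv2.resize(a[200:380,200:440],(640,480//1),interpolation=2)[:400],cv2.resize(b[140:250,140:460],(640,200),interpolation=2)])[:,:,::-1])
for q in("holder_ring","jar","brush","nut1","offcut1"):
    for c in("top","side"):
        for r in arm.place_of(c,q)[:2]: print(c,q,round(r["conf"],2),plane(c,np.array(r["point"])*[W,H],0)[:2].round(3))
E
```

```text
pos [0.4765 0.0629 0.1599] yaw 90.5 tilt 0.31 F [ 0.58 -0.28 -0.81] w 0.378 gf 0.0 t 49.0
shift [ 0.0371  0.0236 -0.04  ] twist deg 0.5 units 0.0054
top holder_ring 0.53 [0.486 0.44 ]
side holder_ring 0.49 [0.497 0.439]
top jar 0.77 [0.282 0.399]
top jar 0.62 [ 0.629 -0.269]
side jar 0.67 [ 0.635 -0.275]
side jar 0.59 [0.299 0.4  ]
top brush 0.76 [ 0.766 -0.056]
side brush 0.56 [ 0.791 -0.063]
side brush 0.43 [ 0.626 -0.123]
top nut1 0.48 [ 0.631 -0.266]
side nut1 0.67 [ 0.633 -0.273]
top offcut1 0.61 [ 0.605 -0.118]
top offcut1 0.54 [ 0.646 -0.125]
side offcut1 0.54 [ 0.644 -0.115]
side offcut1 0.5 [ 0.62  -0.124]
```

View pics/u1.png

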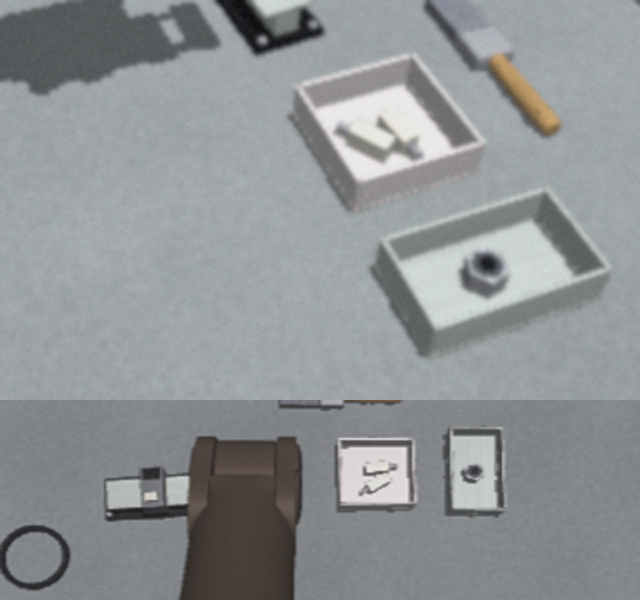

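Both offcuts are in the square bin, the nut is in the oblong bin, and no leftovers or bystanders are disturbed. Handing in.

```bash
python3 -c "
from cell import arm
print(arm.sign_off())"
```

```text
the job is handed in; nothing more can be done
None
```

I mounted both cassettes on the rail, each foot clicking home, and put both offcuts in the square bin and the nut in the oblong bin. The ring, brush and jar look undisturbed, and the job is handed in at about 49 s (`sign_off` gave no verdict).

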